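# Load the thread crate and slide it up behind the lip of its counter riser

### The arm

A 6-joint arm with a two-finger parallel gripper is mounted at the origin on a cart in front of the work surface, level with it; the furniture and walls round the work are solid. World frame = base frame: x ahead of the robot, y to its left, z up, the work surface at z = 0. Lengths are in m, angles in rad, forces in N, time in s.
With the tool pointing down it reaches from about 0.3 to 0.875 m from the base axis. Payload 6.4 kg.
Tool frame: the origin (TCP) lies at the very end of the fingers, on their centre line; the grasp point (between the pads) lies 19 mm behind it (grasp_offset is the distance from the TCP to the grasp point, in m); x points along the fingers, y is the direction in which the jaws open and shut, and the axes are right-handed (so a half turn about x gives the same grasp; the last joint's range is limited). The gripper opens to 85 mm and grips with 20 to 120 N. Pads are 22 mm wide; open, the fingers measure 114 mm over their backs; the gripper's body (76 mm by 85 mm) begins 54 mm behind the grasp point. The pads swing forward as they close: fully open they stand 13 mm farther back than shut.
Start: joints at [1.078, 0.181, 1.607, -0, 1.354, -0.206], TCP at [0.163, 0.552, 0.209] pointing down, gripper open.
Joint ranges: [-2.99, 2.99], [-0.89, 2.07], [0.3, 2.58], [-1.14, 4.28], [0, 2.63], [-3.12, 3.12]. Speed limits (rad/s): [2.57, 2.57, 3.01, 3.14, 3.14, 3.14].

### API

Orientations are given as a unit quaternion [x, y, z, w].
In Python, from workcell import * gives the robot as it stands.
- The arm moves only by the shell command python3 -m creep 'ROWS' [FORCE]. ROWS is JSON, a list of rows, each an object with "gripper": the opening, from -1 (shut) to 1 (fully open); "offset": the shift along the tool's x, y, z in cm, a list of three; "turn": the turn about the tool's x in rad. A call has exactly 8 rows; each row is the pose to reach, as a shift and turn from the pose measured when the call began, along the tool's axes at that moment; what a row does not reach only later rows make up. A row lasts 1/10 s, in which the tool goes at most 50 mm and 8.59 degrees, less where a joint would pass 70% of its speed; a pose out of reach is approached as far as the arm can. A call with a gripper value outside its range is refused whole. The fingers move at their own pace and stop on an object; FORCE is the grip in N (left out, the last holds). Time passes only in rows, so rows that repeat a pose let the fingers close, or fill a call up. It gives the time, the measured TCP pose, the force and the opening at its end, in the units of the state.
- observe(): the state, without advancing time (a new reading comes with each control period).
- capture(name): name is "side" or "top"; returns the picture (400x640x3 uint8, red, green, blue); there is no depth.
- get_calibration(name): a dict with "K" (3x3 intrinsics, pixels), "extrinsics" (4x4, takes a point from camera to world coordinates). Camera axes: x right, y up, looking along -z (the intrinsics and any distortion apply to the point x, -y, -z); pixel columns grow to the right and rows downward; lengths in m; the calibration is good to about 2 mm. A picture is of the moment at which its call begins. get_calibration takes no time and is no camera call.
- sign_off(): hands the job in, once; it reports no verdict.
The state is a dict: "t": time; "joint_positions": joint angles; "joint_vel": joint speeds; "joint_efforts": joint torques, N m; "tool_pos": TCP position; "orientation": TCP orientation; "contact_force": force on the tool from outside, world axes, zero at the start; "torque": the same for the moment, N m; "finger_gap": opening from 0.0 (shut) to 1.0 (fully open).
Only numpy, scipy, OpenCV 4.12 (cv2) and the standard library are available. Lean on these libraries where they do the work, as an engineer would, in place of code of your own. Each camera call takes 0.05 s, during which the arm holds its last target.

### The job

Stand the loose spool of thread upright in the empty bay of the small wooden crate and let go of it. Then push the crate up the sloping riser, sliding it without ever lifting it off, over the low lip until its trailing edge drops down behind the lip and it lies flat on the slope and stays there by itself. Push gently: the frame with the lip can be clamped anywhere within its range, so feel for the drop and the sprung bumper beyond and stop there rather than ramming them; keep all three spools standing in the crate and leave the other things on the counter where they are.

Things in the scene. Friction and masses are not known exactly. Their poses are not given: they have to be found in the camera images.
- crate: open wooden crate, outside 88 x 88, 38 high, walls and floor 4 thick, 0.2 to 0.45 kg with a hidden spread, plus its spools. Origin: centre of its underside; z up, +x the end that goes up first. It starts flat on the counter, front wall 26 to 61 before the riser's foot, up to 6 off its centre line and turned up to 0.08 rad. Front half (+x): two 38 square pockets, each with a spool; rear half: one empty bay.
- bay (a point): middle of the floor of the crate's empty bay, 4 above the crate's underside. The bay is 38 wide along crate x, 80 along crate y. Partition to the front pockets 34 high, outer walls 38 high. Axes as the crate's.
- push_face (a point): point on the outer face of the crate's trailing wall (-x end), 16 above its underside: the flat 88 wide, 38 high face to push on. Axes as the crate's.
- spool: the loose thread spool standing upright on the counter beyond the riser as seen from the robot: 30 diameter, 55 high, about 30 g. Origin: centre of its underside, z up. Standing in the crate, its top is 21 above the crate's walls.
- spool_left: spool of the same shape (30 diameter, 55 high) already standing in a front pocket of the crate, at crate x = +21, y = +21. Origin: centre of its underside.
- spool_right: the like in the other front pocket, at crate x = +21, y = -21. Origin: centre of its underside.
- ramp: grey sloping deck of a fixed stand, 320 long, rising at 14 degrees (0.244 rad) towards the robot's right. Origin: on the deck surface at its foot, centre line, counter level; x uphill along the deck, y across, z normal to it. Wooden side rails 16 high, 94 apart inside (crate 88), with a flared mouth reaching 57 before the foot. Crate sliding takes up to 10 N; more than 25 N on it is ramming.
- lip_nearest (a point): point on the deck, 130 uphill of its foot: the lowest place the lip's crest can be. An aluminium frame with lip and bumper is clamped somewhere between here and lip_farthest, not reported. The lip is a bar across the deck: a wedge rising 6 over 27, its crest at the uphill end, then falling steeply. Crate straddling it is lifted or tilted; fallen in behind it, it is flush with the deck.
- lip_farthest (a point): point on the deck, 180 uphill of its foot: the highest place of the crest. The fallen-in crate has its origin 44 to 49 uphill of the crest. After those 5 of free play its front meets a rubber bumper on springs (2 N at first, 6 N at its 10 travel), then a solid end. Friction on a pushing finger may hold the trailing edge up until the finger draws back.
- button_tin: bystander, to be left in place: round lidded tin of buttons, diameter 70, 46 high. Origin: centre of its underside.
- tape_measure: bystander, to be left in place: round tape measure lying flat, diameter 52, 15 high. Origin: centre of its underside.
- masking_tape: bystander, to be left in place: flat roll of masking tape, outer diameter 97, 25 high. Origin: centre of its underside.
- stapler: bystander, to be left in place: stapler, 155 x 36 x 50. Origin: centre of its underside.
Not all that is in view belongs to the job. What is shaped like the spool_left but blue or red is not meant. What is shaped like the spool but orange is not meant.

How it is judged:
On the way, in this order (a step that is already met when the one before it is completed fails the run):
1. the loose spool stands in the crate's empty bay, let go, while the crate is still before the riser (x of spool in the frame of crate between -0.038 and -0.006 m and y of spool in the frame of crate between -0.04 and 0.04 m and z of spool in the frame of crate between -0.005 and 0.016 m and angle between the z axis of spool and the z axis of crate, either way round below 0.35 rad and contact force between spool and the fingers below 0.2 N and x of crate in the frame of ramp below -0.03 m), for 0.2 s.
2. the crate, with its load, lies on the slope below the lip (x of spool in the frame of crate between -0.038 and -0.006 m and y of spool in the frame of crate between -0.04 and 0.04 m and x of crate in the frame of ramp between 0.02 and 0.12 m and angle between crate's own z axis and vertical above 0.16 rad and z of crate in the frame of ramp below 0.02 m), for 0.1 s.
At the end, for the whole second after the job is handed in: Crate at rest behind the lip (origin over 160 mm up the deck), flush with the deck (2.8 mm, 0.035 rad), square between the rails (0.09 rad); the loose spool upright in its empty bay, the other two upright in their pockets (0.35 rad) (x of crate in the frame of ramp above 0.16 m and z of crate in the frame of ramp between -0.004 and 0.0028 m and angle between the z axis of crate and the z axis of ramp, either way round below 0.035 rad and angle between the x axis of crate and the x axis of ramp, either way round below 0.09 rad and linear speed of crate below 0.01 m/s and linear speed of spool below 0.02 m/s and x of spool in the frame of crate between -0.038 and -0.006 m and y of spool in the frame of crate between -0.04 and 0.04 m and z of spool in the frame of crate between -0.005 and 0.016 m and angle between the z axis of each of spool, spool_left, spool_right and the z axis of crate, either way round below 0.35 rad and x of spool_left in the frame of crate between 0 and 0.042 m and z of each of spool_left, spool_right in the frame of crate below 0.016 m and x of spool_right in the frame of crate between 0 and 0.042 m); the robot touches nothing.
It fails at once if the crate is pushed or squeezed with more than 25 N while it is on the riser (x of crate in the frame of ramp above -0.02 m and (contact force between crate and the fingers above 25 N or contact force between crate and the arm above 25 N)).
It fails at once if the crate is lifted off the slope by more than 20 mm (x of crate in the frame of ramp above 0 m and z of crate in the frame of ramp above 0.02 m).
It fails at once if a bystander is shoved by more than 25 mm (distance of any of button_tin, tape_measure, masking_tape, stapler from where it was at the start of the episode above 0.025 m).
It also fails if it takes over 72 s, if anything falls off the work surface, if the arm or the gripper's body presses on something with over 40 N, if the wrist force passes 120 N, or if a joint passes its speed limit or range.

## Working session

There is one attempt and no reset: what is moved stays moved. The work goes in short steps, Python scripts to look and compute and a shell command to move; the robot and the scene stay as the last step left them, time stands still between calls to the robot, and variables do not carry over. Pictures are saved under pics/ and viewed, and the job is handed in when it is done.

```bash
ls; mkdir -p pics; python3 - <<'E'
from workcell import *
import cv2,numpy as np
s=observe();print({k:np.round(v,3) for k,v in s.items()})
for n in("side","top"):
    im=capture(n);cv2.imwrite(f"pics/{n}0.png",im[:,:,::-1]);c=get_calibration(n);print(n,np.round(c["K"],1).tolist(),np.round(c["extrinsics"],4).tolist(),[k for k in c])
E
```

```text
pics
{'t': np.float64(0.0), 'joint_positions': array([ 1.078,  0.182,  1.608,  0.   ,  1.354, -0.206]), 'joint_vel': array([-0.   , -0.001, -0.001,  0.   , -0.   , -0.001]), 'joint_efforts': array([-2.0000e-03, -4.4486e+01, -3.5134e+01, -1.0000e-03,  9.0000e-03,
        0.0000e+00]), 'tool_pos': array([0.162, 0.551, 0.208]), 'orientation': array([ 0.1  ,  0.7  , -0.102,  0.7  ]), 'contact_force': array([ 1.01 ,  0.213, -0.31 ]), 'torque': array([-0.048, -0.047, -0.013]), 'finger_gap': np.float64(1.0)}
side [[481.3, 0.0, 319.6], [0.0, 481.3, 201.6], [0.0, 0.0, 1.0]] [[-0.8784, 0.2412, -0.4127, -0.008], [-0.4776, -0.4102, 0.7769, 1.0471], [0.0181, 0.8795, 0.4755, 0.724], [0.0, 0.0, 0.0, 1.0]] ['K', 'extrinsics']
top [[511.3, 0.0, 315.8], [0.0, 511.3, 194.2], [0.0, 0.0, 1.0]] [[0.0008, 0.9974, -0.0725, 0.4172], [-1.0, 0.0009, 0.0018, -0.0556], [0.0019, 0.0725, 0.9974, 1.9126], [0.0, 0.0, 0.0, 1.0]] ['K', 'extrinsics']
```

View pics/side0.png

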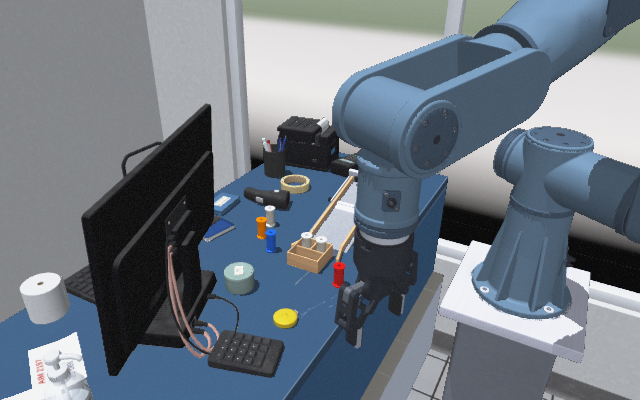

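View pics/top0.png

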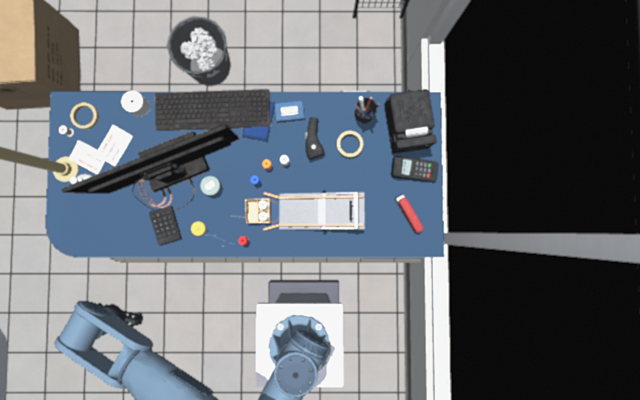

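The top view shows the crate at about (258,211), the riser running right from 278 to 365, and the loose white spool at (284,160). The orange spool (267,164), blue (255,180) and red (243,241) are decoys. I'll enlarge the relevant parts.

```bash
python3 - <<'E'
import cv2
t=cv2.imread("pics/top0.png");s=cv2.imread("pics/side0.png")
cv2.imwrite("pics/topz.png",cv2.resize(t[120:260,220:380],None,fx=5,fy=5,interpolation=cv2.INTER_CUBIC)[:600])
cv2.imwrite("pics/sidez.png",cv2.resize(s[150:300,220:370],None,fx=4,fy=4,interpolation=cv2.INTER_CUBIC))
E
```

```text
(no output)
```

View pics/topz.png

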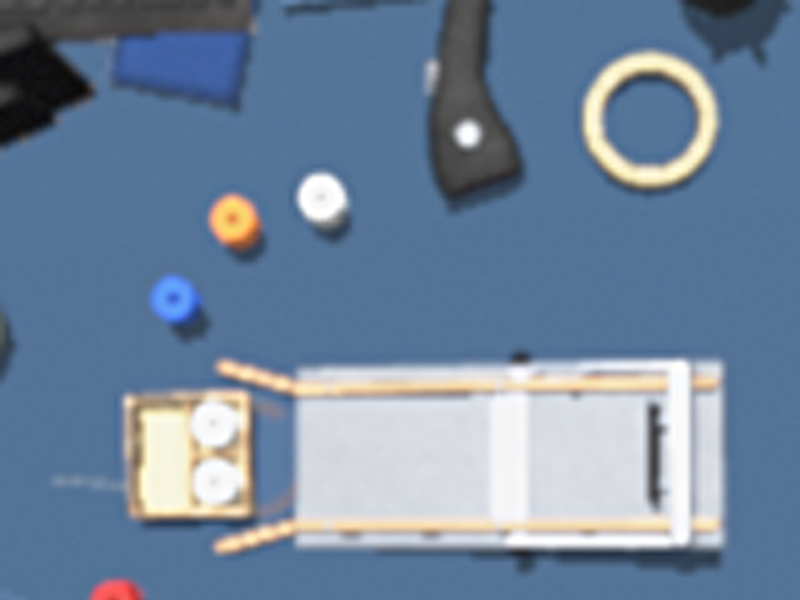

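View pics/sidez.png

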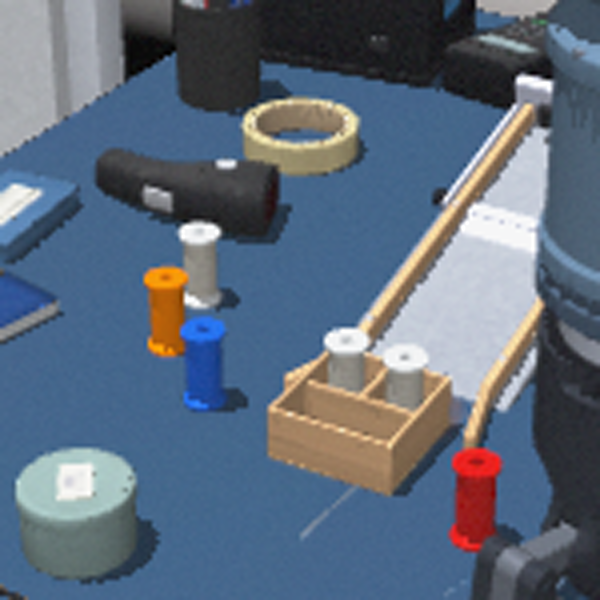

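The side crop shows the crate's bay toward the camera (at about crop (330,410)), the two front spools, the loose white spool at crop (200,265), and orange and blue spools close to it. Next I'll measure poses.

```bash
cat > h.py <<'E'
import cv2,numpy as np
from workcell import *
def ray(n,uv):
    c=get_calibration(n);K=np.array(c["K"]);T=np.array(c["extrinsics"])
    d=np.linalg.inv(K)@np.array([uv[0],uv[1],1.]);d=T[:3,:3]@np.array([d[0],-d[1],-d[2]])
    return T[:3,3],d
def onz(n,uv,z):
    o,d=ray(n,uv);return o+d*(z-o[2])/d[2]
def proj(n,p):
    c=get_calibration(n);K=np.array(c["K"]);T=np.array(c["extrinsics"])
    q=T[:3,:3].T@(np.array(p)-T[:3,3]);q=K@np.array([q[0],-q[1],-q[2]]);return q[:2]/q[2]
def tri(uvs):
    A=0;b=0
    for n,uv in uvs:
        o,d=ray(n,uv);d=d/np.linalg.norm(d);P=np.eye(3)-np.outer(d,d);A=A+P;b=b+P@o
    return np.linalg.solve(A,b)
E
python3 - <<'E'
from h import *
z=lambda u,v:(220+(u+.5)/5-.5,120+(v+.5)/5-.5)
zs=lambda u,v:(220+(u+.5)/4-.5,150+(v+.5)/4-.5)
r=lambda a:np.round(a*1000,1)
print("spool top",r(onz("top",z(321,196),.055)),"side",r(onz("side",zs(200,232),.055)),"tri",r(tri([("top",z(321,196)),("side",zs(200,232))])))
print("orange",r(onz("top",z(233,219),.055)),"blue",r(onz("top",z(174,299),.055)),"red side",r(onz("side",zs(476,462),.055)))
print("spL",r(onz("top",z(214,423),.059)),"spR",r(onz("top",z(214,482),.059)))
print("spL",r(onz("side",zs(347,340),.059)),"spR",r(onz("side",zs(405,356),.059)))
for p in [(125,396),(250,392),(254,516),(132,520)]: print("crate top",r(onz("top",z(*p),.038)))
for p in [(270,404),(390,446),(451,378),(338,332)]: print("crate top side",r(onz("side",zs(*p),.038)))
for p in [(297,368),(297,547)]: print("foot",r(onz("top",z(*p),0)))
for p in [(723,361),(723,547)]: print("end",r(onz("top",z(*p),.0774)))
# gray deck foot/ lip
for v in (440,480):
  for u in (490,527): print("lip",u,r(onz("top",z(u,v),.043)))
print("rails low",r(onz("top",z(297,392),.016)),r(onz("top",z(297,520),.016)))
print("rails hi",r(onz("top",z(715,387),.093)),r(onz("top",z(715,519),.093)))
print("mouth",r(onz("top",z(222,373),.016)),r(onz("top",z(222,543),.016)))
E
```

```text
spool top [681.9  58.3  55. ] side [678.   57.8  55. ] tri [680.4  57.4  54.4]
orange [664.9 122.5  55. ] blue [606.1 165.1  55. ] red side [383.9 207.3  55. ]
spL [515.3 134.8  59. ] spR [472.5 134.4  59. ]
spL [513.  134.9  59. ] spR [471.7 132.8  59. ]
crate top [536.2 202.5  38. ]
crate top [539.2 110.7  38. ]
crate top [448.2 107.1  38. ]
crate top [445.2 196.4  38. ]
crate top side [533.9 195.6  38. ]
crate top side [446.7 197.4  38. ]
crate top side [448.8 112.   38. ]
crate top side [539.7 100.5  38. ]
foot [559.7  78.9   0. ]
foot [425.8  78.1   0. ]
end [ 559.3 -233.2   77.4]
end [ 425.7 -232.4   77.4]
lip 490 [503.8 -65.6  43. ]
lip 527 [503.8 -92.7  43. ]
lip 490 [474.6 -65.7  43. ]
lip 527 [474.6 -92.7  43. ]
rails low [540.7  77.7  16. ] [445.7  77.1  16. ]
rails hi [ 539.5 -225.9   93. ] [ 445.4 -225.3   93. ]
mouth [554.8 133.6  16. ] [428.6 132.5  16. ]
```

```bash
cat >> h.py <<'E'
from scipy.spatial.transform import Rotation as R
def st(*targets):
    s=observe();M=R.from_quat(s["orientation"]).as_matrix()
    print("t",round(float(s["t"]),2),"tcp",np.round(np.array(s["tool_pos"])*1000,1),"gap",round(float(s["finger_gap"]),3),"F",np.round(s["contact_force"],1))
    print("tool y",np.round(M[:,1],3),"z",np.round(M[:,2],3),"x",np.round(M[:,0],3),"j",np.round(s["joint_positions"],2), "turn for y||-worldx/+worldx",[round(float(np.arctan2(np.dot(np.cross(M[:,1],w),M[:,0]),np.dot(M[:,1],w))),3) for w in ([-1,0,0],[1,0,0])])
    for t in targets: print("->",t,"cm",np.round(M.T@(np.array(t)-s["tool_pos"])*100,2))
E
python3 -c "
from h import *
st([.45,.30,.2],[.68,.058,.2],[.68,.058,.1])"
```

```text
t 0.1 tcp [162.3 551.  208.2] gap 1.0 F [ 0.6 -0.5 -0.5]
tool y [ 0.283  0.959 -0.002] z [ 0.959 -0.283 -0.   ] x [-0.001 -0.001 -1.   ] j [ 1.08  0.18  1.61  0.    1.35 -0.21] turn for y||-worldx/+worldx [-1.858, 1.284]
-> [0.45, 0.3, 0.2] cm [  0.84 -15.94  34.69]
-> [0.68, 0.058, 0.2] cm [  0.85 -32.65  63.6 ]
-> [0.68, 0.058, 0.1] cm [ 10.85 -32.63  63.6 ]
```

```bash
python3 -c "
from h import *
st([.55,.06,.2])"
python3 -m creep '[{"gripper":0.5,"offset":[0.8,-5,4],"turn":0.15},{"gripper":0.5,"offset":[0.8,-9,8],"turn":0.3},{"gripper":0.5,"offset":[0.8,-12.5,12],"turn":0.45},{"gripper":0.5,"offset":[0.8,-16,16],"turn":0.6},{"gripper":0.5,"offset":[0.8,-19,20],"turn":0.75},{"gripper":0.5,"offset":[0.8,-22,24],"turn":0.9},{"gripper":0.5,"offset":[0.8,-25,28],"turn":1.05},{"gripper":0.5,"offset":[0.8,-28,32],"turn":1.2}]' 20
python3 -c "
from h import *
st([.55,.06,.2],[.68,.058,.15],[.68,.058,.1])"
```

```text
t 0.1 tcp [162.3 551.  208.2] gap 1.0 F [ 0.6 -0.5 -0.5]
tool y [ 0.283  0.959 -0.002] z [ 0.959 -0.283 -0.   ] x [-0.001 -0.001 -1.   ] j [ 1.08  0.18  1.61  0.    1.35 -0.21] turn for y||-worldx/+worldx [-1.858, 1.284]
-> [0.55, 0.06, 0.2] cm [  0.86 -36.13  51.07]
t: 0.9
tool_pos: [0.3743, 0.2122, 0.2006]
orientation: [0.48, 0.519, -0.481, 0.519]
contact_force: [0.4, 1.1, 0.3]
finger_gap: 0.754
t 0.9 tcp [374.3 212.2 200.6] gap 0.754 F [0.4 1.1 0.3]
tool y [ 0.997  0.078 -0.001] z [ 0.078 -0.997  0.001] x [-0.    -0.001 -1.   ] j [ 0.24 -0.15  1.96 -0.    1.33  0.16] turn for y||-worldx/+worldx [-3.064, 0.078]
-> [0.55, 0.06, 0.2] cm [ 0.07 16.33 16.55]
-> [0.68, 0.058, 0.15] cm [ 5.06 29.28 17.75]
-> [0.68, 0.058, 0.1] cm [10.06 29.28 17.75]
```

```bash
python3 -m creep '[{"gripper":0.5,"offset":[0,3,4],"turn":0.078},{"gripper":0.5,"offset":[0,6,7.5],"turn":0.078},{"gripper":0.5,"offset":[0,9.5,11],"turn":0.078},{"gripper":0.5,"offset":[0,13,14.5],"turn":0.078},{"gripper":0.5,"offset":[0,17.5,16.5],"turn":0.078},{"gripper":0.5,"offset":[1,22,17.75],"turn":0.078},{"gripper":0.5,"offset":[3,26,17.75],"turn":0.078},{"gripper":0.5,"offset":[6,29.2,17.75],"turn":0.078}]'
python3 - <<'E'
from h import *
st([.68,.058,.1],[.68,.058,.02])
for n in("side","top"):
    im=capture(n);cv2.imwrite(f"pics/{n}1.png",im[:,:,::-1])
a=cv2.resize(cv2.imread("pics/side1.png")[150:300,200:350],None,fx=4,fy=4,interpolation=cv2.INTER_CUBIC);cv2.imwrite("pics/side1z.png",a)
E
```

```text
t: 1.7
tool_pos: [0.6825, 0.057, 0.1411]
orientation: [0.501, 0.498, -0.5, 0.501]
contact_force: [-0.3, -0.7, 0.8]
finger_gap: 0.752
t 1.7 tcp [682.5  57.  141.1] gap 0.752 F [-0.3 -0.7  0.8]
tool y [ 1.    -0.001  0.003] z [-0.001 -1.     0.001] x [ 0.003 -0.001 -1.   ] j [-0.09  0.48  1.37 -0.    1.3  -0.09] turn for y||-worldx/+worldx [3.14, -0.001]
-> [0.68, 0.058, 0.1] cm [ 4.11 -0.26 -0.11]
-> [0.68, 0.058, 0.02] cm [12.11 -0.29 -0.12]
```

View pics/side1z.png

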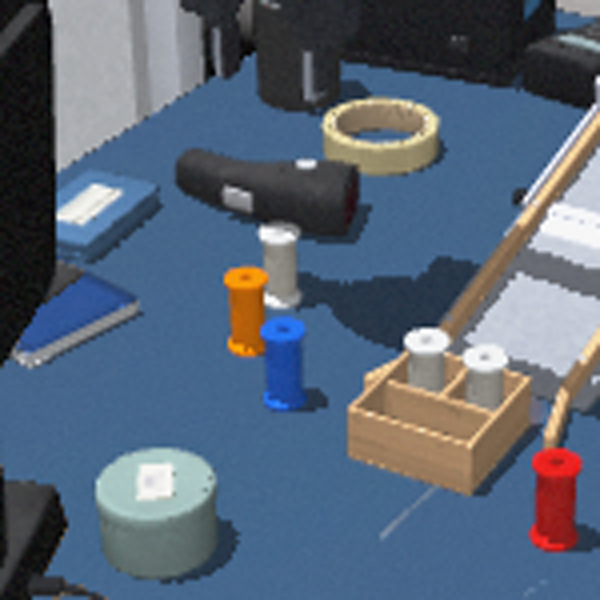

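View pics/top1.png

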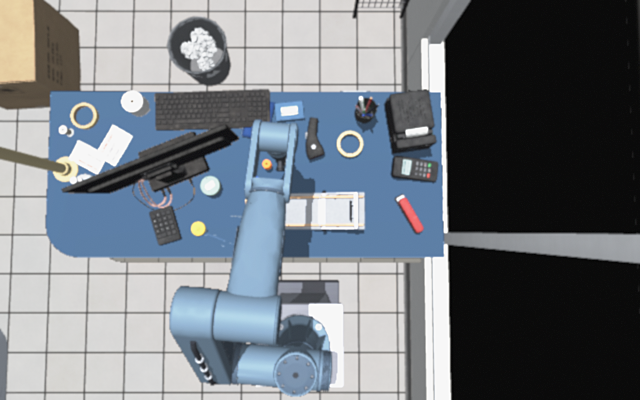

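The side view shows the fingers hanging above the white spool (crop (280,265)) with the orange one clear to its left, and the top view shows the arm clear of the monitor. Descending and gripping.

```bash
python3 -m creep '[{"gripper":0.5,"offset":[4,-0.2,0],"turn":0},{"gripper":0.5,"offset":[7.5,-0.2,-0.1],"turn":0},{"gripper":0.5,"offset":[10,-0.2,-0.1],"turn":0},{"gripper":0.5,"offset":[12,-0.2,-0.1],"turn":0},{"gripper":0,"offset":[12.3,-0.2,-0.1],"turn":0},{"gripper":-0.6,"offset":[12.3,-0.2,-0.1],"turn":0},{"gripper":-0.8,"offset":[12.3,-0.2,-0.1],"turn":0},{"gripper":-0.8,"offset":[12.3,-0.2,-0.1],"turn":0}]' 20
python3 - <<'E'
from h import *
st([.68,.058,.15])
for n in("side",):
    im=capture(n);cv2.imwrite(f"pics/{n}2.png",im[:,:,::-1])
a=cv2.resize(cv2.imread("pics/side2.png")[150:300,200:350],None,fx=4,fy=4,interpolation=cv2.INTER_CUBIC);cv2.imwrite("pics/side2z.png",a)
E
```

```text
t: 2.6
tool_pos: [0.6752, 0.0587, 0.0102]
orientation: [-0.498, -0.502, 0.503, -0.497]
contact_force: [0.8, -0.1, -0.1]
finger_gap: 0.352
t 2.6 tcp [675.2  58.7  10.2] gap 0.352 F [ 0.8 -0.1 -0.1]
tool y [ 1.    -0.001 -0.01 ] z [-0.001 -1.     0.   ] x [-0.01 -0.   -1.  ] j [-0.09  0.63  1.43 -0.    1.09 -0.09] turn for y||-worldx/+worldx [3.141, -0.001]
-> [0.68, 0.058, 0.15] cm [-13.98   0.34   0.07]
```

View pics/side2z.png

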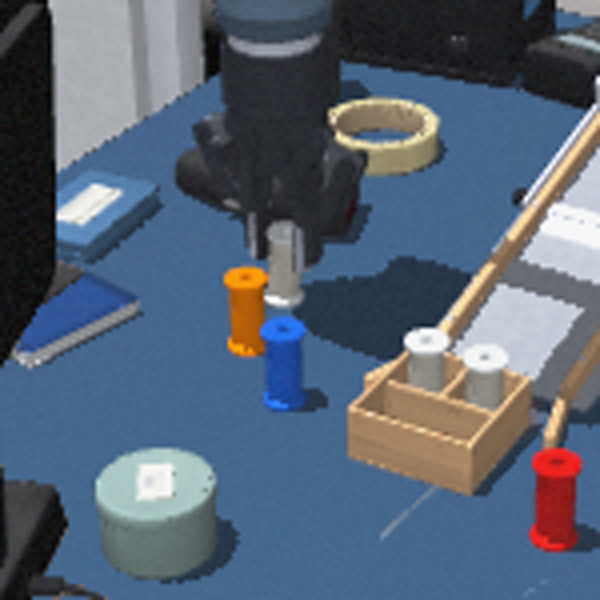

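Fingers are closed on the white spool at crop (283,240), gap 30 mm. Lifting.

```bash
python3 -m creep '[{"gripper":-0.8,"offset":[0,0,0],"turn":0},{"gripper":-0.8,"offset":[-1,0,0],"turn":0},{"gripper":-0.8,"offset":[-3,0,0],"turn":0},{"gripper":-0.8,"offset":[-6,0,0],"turn":0},{"gripper":-0.8,"offset":[-9,0,0],"turn":0},{"gripper":-0.8,"offset":[-12,0,0],"turn":0},{"gripper":-0.8,"offset":[-13,0,0],"turn":0},{"gripper":-0.8,"offset":[-13,0,0],"turn":0}]' 20
python3 - <<'E'
from h import *
st([.493,.1755,.14])
for n in("side",):
    im=capture(n);cv2.imwrite(f"pics/{n}3.png",im[:,:,::-1])
a=cv2.resize(cv2.imread("pics/side3.png")[120:270,200:350],None,fx=4,fy=4,interpolation=cv2.INTER_CUBIC);cv2.imwrite("pics/side3z.png",a)
E
```

```text
t: 3.45
tool_pos: [0.6779, 0.0586, 0.1426]
orientation: [-0.499, -0.501, 0.502, -0.499]
contact_force: [-0.4, -0.3, -0.4]
finger_gap: 0.352
t 3.45 tcp [677.9  58.6 142.6] gap 0.352 F [-0.4 -0.3 -0.4]
tool y [ 1.    -0.001 -0.006] z [-0.001 -1.     0.001] x [-0.006 -0.001 -1.   ] j [-0.09  0.47  1.37 -0.    1.31 -0.09] turn for y||-worldx/+worldx [3.141, -0.001]
-> [0.493, 0.1755, 0.14] cm [  0.36 -18.49 -11.67]
```

View pics/side3z.png

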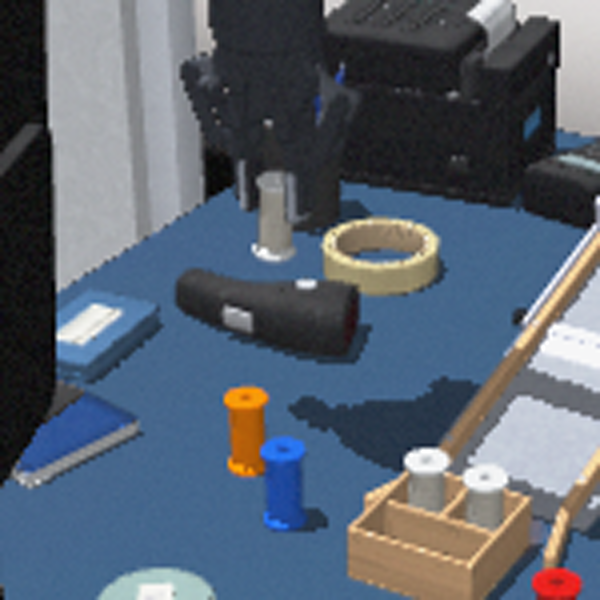

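The spool (crop (273,215)) hangs upright in the jaws. Carrying it over the bay.

```bash
python3 -m creep '[{"gripper":-0.8,"offset":[0,-2,-1.3],"turn":0},{"gripper":-0.8,"offset":[0,-5,-3.2],"turn":0},{"gripper":-0.8,"offset":[0,-8.5,-5.4],"turn":0},{"gripper":-0.8,"offset":[0,-12,-7.6],"turn":0},{"gripper":-0.8,"offset":[0,-15,-9.5],"turn":0},{"gripper":-0.8,"offset":[0,-17.5,-11.1],"turn":0},{"gripper":-0.8,"offset":[0,-18.5,-11.7],"turn":0},{"gripper":-0.8,"offset":[0,-18.5,-11.7],"turn":0}]' 20
python3 - <<'E'
from h import *
st([.493,.1755,.07],[.493,.1755,.02])
for n in("side","top"):
    im=capture(n);cv2.imwrite(f"pics/{n}4.png",im[:,:,::-1])
a=cv2.resize(cv2.imread("pics/side4.png")[150:300,240:390],None,fx=4,fy=4,interpolation=cv2.INTER_CUBIC);cv2.imwrite("pics/side4z.png",a)
E
```

```text
t: 4.3
tool_pos: [0.4897, 0.1764, 0.1405]
orientation: [0.497, 0.503, -0.503, 0.497]
contact_force: [-0.4, -0.5, -0.2]
finger_gap: 0.35
t 4.3 tcp [489.7 176.4 140.5] gap 0.35 F [-0.4 -0.5 -0.2]
tool y [ 1.     0.001 -0.012] z [ 0.001 -1.     0.001] x [-0.012 -0.001 -1.   ] j [0.12 0.14 1.8  0.   1.21 0.12] turn for y||-worldx/+worldx [-3.141, 0.001]
-> [0.493, 0.1755, 0.07] cm [7.04 0.41 0.09]
-> [0.493, 0.1755, 0.02] cm [12.04  0.47  0.08]
```

View pics/side4z.png

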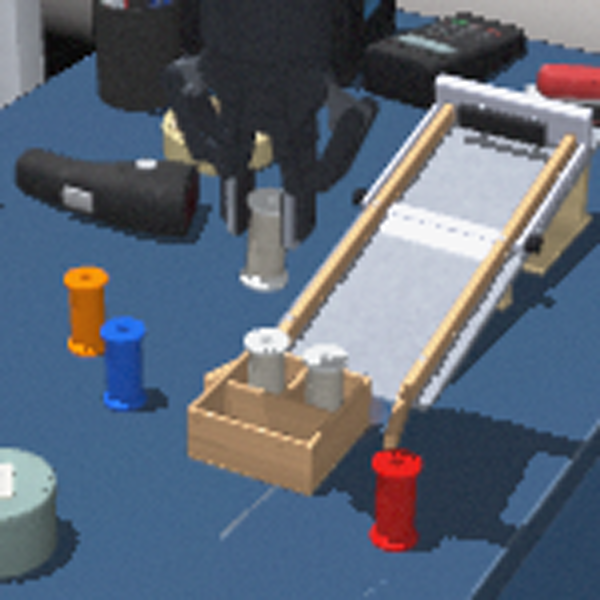

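```bash
python3 - <<'E'
from h import *
zs=lambda u,v:(240+(u+.5)/4-.5,150+(v+.5)/4-.5)
inv=lambda p:((proj("side",p)-[240,150]+.5)*4-.5).round(0)
r=lambda a:np.round(a*1000,1)
print(inv([.49,.1764,.185]),inv([.49,.1764,.13]))
print("held spool top",r(onz("side",zs(268,197),.185)),"bottom",r(onz("side",zs(264,280),.130)))
print("rear wall outer",r(onz("side",zs(189,405),.038)),r(onz("side",zs(312,447),.038)))
print("front R",r(onz("side",zs(372,378),.038)))
print("partition",r(onz("side",zs(232,384),.034)),r(onz("side",zs(338,425),.034)))
print("spL,R tops",r(onz("side",zs(268,341),.059)),r(onz("side",zs(326,357),.059)))
E
```

```text
[267. 203.] [266. 283.]
held spool top [492.9 170.1 185. ] bottom [492.8 174.4 130. ]
rear wall outer [533.8 196.8  38. ] [445.1 197.7  38. ]
front R [448.2 111.7  38. ]
partition [525.7 157.7  34. ] [445.  164.1  34. ]
spL,R tops [511.9 135.6  59. ] [470.6 133.5  59. ]
```

View pics/top4.png

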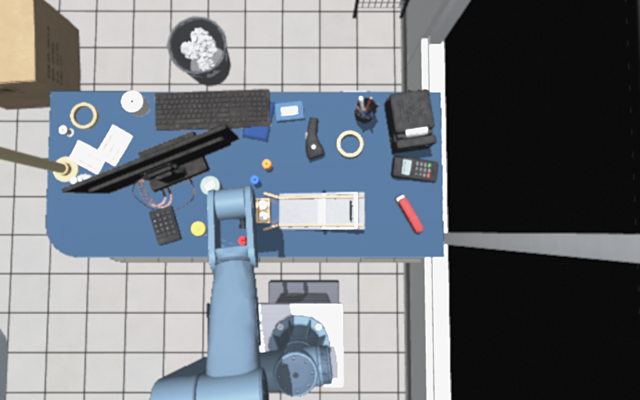

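```bash
python3 -m creep '[{"gripper":-0.8,"offset":[2,0.3,0],"turn":0},{"gripper":-0.8,"offset":[4,0.4,0],"turn":0},{"gripper":-0.8,"offset":[6,0.4,0],"turn":0},{"gripper":-0.8,"offset":[7.5,0.4,0],"turn":0},{"gripper":-0.8,"offset":[8.5,0.4,0],"turn":0},{"gripper":-0.8,"offset":[9.3,0.5,0],"turn":0},{"gripper":-0.8,"offset":[9.8,0.5,0],"turn":0},{"gripper":-0.8,"offset":[9.8,0.5,0],"turn":0}]' 20
python3 - <<'E'
from h import *
st([.493,.1765,.016])
for n in("side",):
    im=capture(n);cv2.imwrite(f"pics/{n}5.png",im[:,:,::-1])
a=cv2.resize(cv2.imread("pics/side5.png")[190:290,260:360],None,fx=6,fy=6,interpolation=cv2.INTER_CUBIC);cv2.imwrite("pics/side5z.png",a)
E
```

```text
t: 5.2
tool_pos: [0.4963, 0.1751, 0.0429]
orientation: [-0.498, -0.502, 0.503, -0.497]
contact_force: [-0.3, -0.4, -1.1]
finger_gap: 0.352
t 5.2 tcp [496.3 175.1  42.9] gap 0.352 F [-0.3 -0.4 -1.1]
tool y [ 1.    -0.001 -0.01 ] z [-0.001 -1.     0.001] x [-0.01  -0.001 -1.   ] j [0.11 0.3  1.84 0.   1.01 0.11] turn for y||-worldx/+worldx [3.141, -0.001]
-> [0.493, 0.1765, 0.016] cm [ 2.69 -0.3  -0.15]
```

View pics/side5z.png

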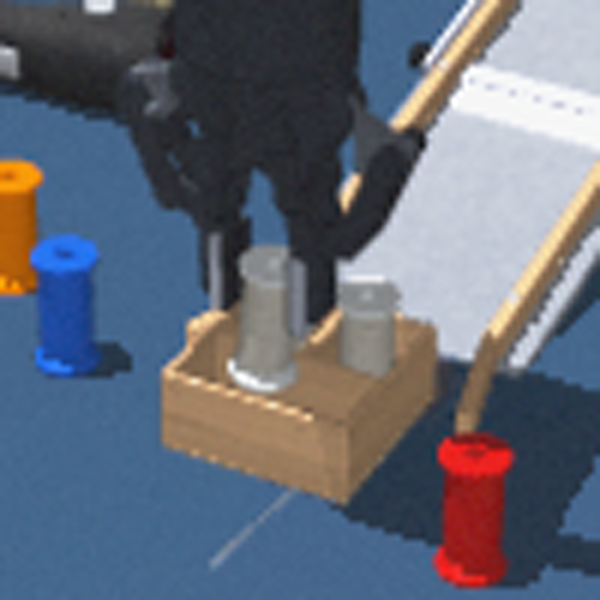

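```bash
python3 - <<'E'
from h import *
zs=lambda u,v:(260+(u+.5)/6-.5,190+(v+.5)/6-.5)
inv=lambda p:((proj("side",p)-[260,190]+.5)*6-.5).round(0)
r=lambda a:np.round(a*1000,1)
print(inv([.496,.1751,.0327]),inv([.496,.1751,.0877]),"bottom ell pts expected",inv([.511,.1751,.0327]),inv([.481,.1751,.0327]),inv([.496,.1901,.0327]))
print("bot ctr",r(onz("side",zs(263,372),.0327)),"top ctr",r(onz("side",zs(270,255),.0877)))
print("rear outer at",r(onz("side",zs(163,372),.038)),r(onz("side",zs(350,415),.038)),r(onz("side",zs(437,325),.038)))
im=cv2.imread("pics/side5.png")[:,:,::-1];hsv=cv2.cvtColor(im,cv2.COLOR_RGB2HSV)
print(hsv[240:262,304].tolist())
E
```

```text
[268. 378.] [268. 268.] bottom ell pts expected [237. 368.] [299. 389.] [250. 396.]
bot ctr [500.2 172.   32.7] top ctr [500.3 166.3  87.7]
rear outer at [532.4 199.6  38. ] [449.8 187.7  38. ] [449.5 110.4  38. ]
[[18, 21, 143], [27, 16, 140], [22, 19, 145], [23, 16, 140], [20, 21, 144], [20, 22, 142], [15, 18, 139], [22, 20, 141], [15, 21, 144], [24, 18, 142], [20, 21, 144], [21, 24, 140], [15, 4, 139], [110, 5, 158], [102, 6, 229], [16, 40, 158], [15, 100, 165], [18, 94, 235], [15, 103, 166], [16, 103, 166], [16, 103, 168], [14, 100, 165]]
```

```bash
python3 -m creep '[{"gripper":-0.8,"offset":[0,-0.2,-0.15],"turn":0},{"gripper":-0.8,"offset":[0.5,-0.3,-0.15],"turn":0},{"gripper":-0.8,"offset":[1,-0.3,-0.15],"turn":0},{"gripper":-0.8,"offset":[1.4,-0.3,-0.15],"turn":0},{"gripper":-0.8,"offset":[1.8,-0.3,-0.15],"turn":0},{"gripper":-0.8,"offset":[2.1,-0.3,-0.15],"turn":0},{"gripper":-0.8,"offset":[2.3,-0.3,-0.15],"turn":0},{"gripper":-0.8,"offset":[2.3,-0.3,-0.15],"turn":0}]' 20
python3 - <<'E'
from h import *
st([.493,.1765,.016])
for n in("side",):
    im=capture(n);cv2.imwrite(f"pics/{n}6.png",im[:,:,::-1])
a=cv2.resize(cv2.imread("pics/side6.png")[190:290,260:360],None,fx=6,fy=6,interpolation=cv2.INTER_CUBIC);cv2.imwrite("pics/side6z.png",a)
E
```

```text
t: 6.05
tool_pos: [0.4931, 0.1767, 0.0201]
orientation: [-0.498, -0.502, 0.503, -0.497]
contact_force: [-0.2, 0.2, 0.2]
finger_gap: 0.35
t 6.05 tcp [493.1 176.7  20.1] gap 0.35 F [-0.2  0.2  0.2]
tool y [ 1.    -0.001 -0.01 ] z [-0.001 -1.     0.001] x [-0.01  -0.001 -1.   ] j [0.12 0.33 1.85 0.   0.97 0.12] turn for y||-worldx/+worldx [3.141, -0.001]
-> [0.493, 0.1765, 0.016] cm [ 0.41 -0.    0.02]
```

View pics/side6z.png

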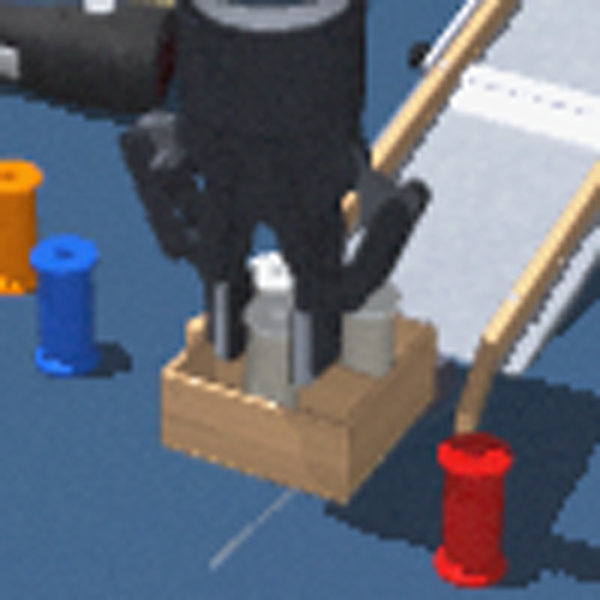

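The spool is inside the bay, its lower end hidden by the rear wall at about crop (270,400). Lowering the last few mm, then opening partly.

```bash
python3 -m creep '[{"gripper":-0.8,"offset":[0.2,0,0],"turn":0},{"gripper":-0.8,"offset":[0.4,0,0],"turn":0},{"gripper":-0.8,"offset":[0.5,0,0],"turn":0},{"gripper":-0.8,"offset":[0.5,0,0],"turn":0},{"gripper":-0.8,"offset":[0.6,0,0],"turn":0},{"gripper":-0.8,"offset":[0.6,0,0],"turn":0},{"gripper":-0.8,"offset":[0.6,0,0],"turn":0},{"gripper":-0.8,"offset":[0.6,0,0],"turn":0}]' 20
python3 -c "
from h import *
st([.493,.1765,.014])"
```

```text
t: 6.9
tool_pos: [0.4933, 0.1767, 0.0144]
orientation: [-0.498, -0.502, 0.503, -0.498]
contact_force: [-0.7, 0.6, -0.8]
finger_gap: 0.353
t 6.9 tcp [493.3 176.7  14.4] gap 0.353 F [-0.7  0.6 -0.8]
tool y [ 1.    -0.001 -0.009] z [-0.001 -1.     0.001] x [-0.009 -0.001 -1.   ] j [0.12 0.34 1.85 0.   0.95 0.12] turn for y||-worldx/+worldx [3.141, -0.001]
-> [0.493, 0.1765, 0.014] cm [ 0.04 -0.03  0.02]
```

```bash
python3 -m creep '[{"gripper":-0.2,"offset":[0.05,0,0],"turn":0},{"gripper":-0.1,"offset":[0.05,0,0],"turn":0},{"gripper":-0.05,"offset":[0.05,0,0],"turn":0},{"gripper":-0.05,"offset":[0,0,0],"turn":0},{"gripper":-0.05,"offset":[-0.5,0,0],"turn":0},{"gripper":-0.05,"offset":[-2,0,0],"turn":0},{"gripper":-0.05,"offset":[-4,0,0],"turn":0},{"gripper":-0.05,"offset":[-7,0,0],"turn":0}]' 20
python3 - <<'E'
from h import *
st([.493,.1765,.016])
for n in("side",):
    im=capture(n);cv2.imwrite(f"pics/{n}7.png",im[:,:,::-1])
a=cv2.resize(cv2.imread("pics/side7.png")[190:290,260:360],None,fx=6,fy=6,interpolation=cv2.INTER_CUBIC);cv2.imwrite("pics/side7z.png",a)
E
```

```text
t: 7.7
tool_pos: [0.4926, 0.1766, 0.0841]
orientation: [-0.497, -0.503, 0.504, -0.497]
contact_force: [0.5, 0.2, -0.7]
finger_gap: 0.474
t 7.7 tcp [492.6 176.6  84.1] gap 0.474 F [ 0.5  0.2 -0.7]
tool y [ 1.    -0.001 -0.013] z [-0.001 -1.     0.001] x [-0.013 -0.001 -1.   ] j [0.12 0.23 1.83 0.   1.1  0.12] turn for y||-worldx/+worldx [3.141, -0.001]
-> [0.493, 0.1765, 0.016] cm [ 6.81  0.13 -0.  ]
```

View pics/side7z.png

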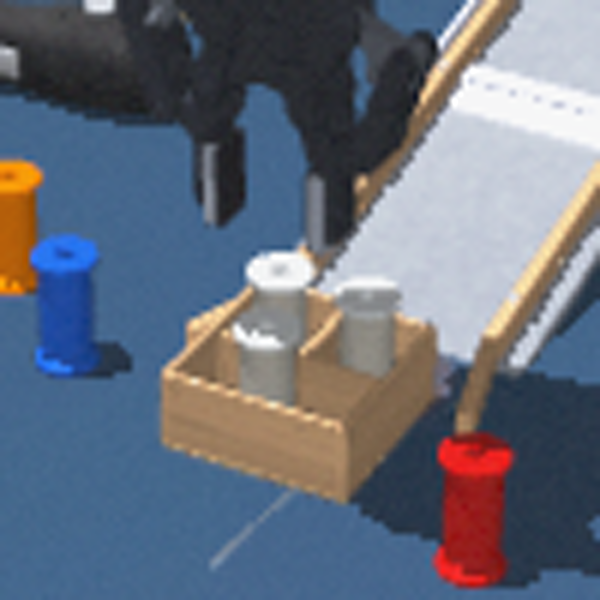

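The loose spool (crop (265,360)) stands in the bay and the jaws are clear. Next the fingers go behind the crate; first I'll check the tip height at this opening.

```bash
python3 - <<'E'
from h import *
inv=lambda p:((proj("side",p)-[260,190]+.5)*6-.5).round(0)
for z in (.084,.089,.094): print(z,inv([.465,.1766+.011,z]),inv([.465,.1766-.011,z]))
st([.493,.238,.1],[.493,.238,.02])
E
python3 -m creep '[{"gripper":-0.05,"offset":[-1.5,0,0],"turn":0},{"gripper":-0.05,"offset":[-1.5,0,-2],"turn":0},{"gripper":-0.05,"offset":[-1.5,0,-5],"turn":0},{"gripper":-0.05,"offset":[0,0,-6.2],"turn":0},{"gripper":-0.05,"offset":[3,0,-6.2],"turn":0},{"gripper":-0.05,"offset":[5,0,-6.2],"turn":0},{"gripper":-0.05,"offset":[6,0.1,-6.2],"turn":0},{"gripper":-0.05,"offset":[6.2,0.1,-6.2],"turn":0}]' 20
python3 - <<'E'
from h import *
st([.493,.228,.02])
for n in("side",):
    im=capture(n);cv2.imwrite(f"pics/{n}8.png",im[:,:,::-1])
a=cv2.resize(cv2.imread("pics/side8.png")[190:290,260:360],None,fx=6,fy=6,interpolation=cv2.INTER_CUBIC);cv2.imwrite("pics/side8z.png",a)
E
```

```text
0.084 [319. 310.] [345. 285.]
0.089 [319. 300.] [345. 275.]
0.094 [319. 289.] [346. 264.]
t 7.75 tcp [496.7 177.2  90.1] gap 0.473 F [3.2 1.5 3.8]
tool y [ 1.    -0.001 -0.003] z [-0.001 -1.     0.   ] x [-0.003 -0.    -1.   ] j [0.12 0.22 1.82 0.   1.1  0.12] turn for y||-worldx/+worldx [3.141, -0.001]
-> [0.493, 0.238, 0.1] cm [-0.99 -0.38 -6.08]
-> [0.493, 0.238, 0.02] cm [ 7.01 -0.35 -6.08]
t: 8.55
tool_pos: [0.4968, 0.239, 0.0271]
orientation: [-0.499, -0.501, 0.502, -0.499]
contact_force: [-0.7, -0.4, 0.4]
finger_gap: 0.475
t 8.55 tcp [496.8 239.   27.1] gap 0.475 F [-0.7 -0.4  0.4]
tool y [ 1.    -0.001 -0.005] z [-0.001 -1.     0.   ] x [-0.005 -0.    -1.   ] j [0.23 0.37 1.78 0.   0.99 0.23] turn for y||-worldx/+worldx [3.141, -0.001]
-> [0.493, 0.228, 0.02] cm [ 0.71 -0.38  1.1 ]
```

View pics/side8z.png

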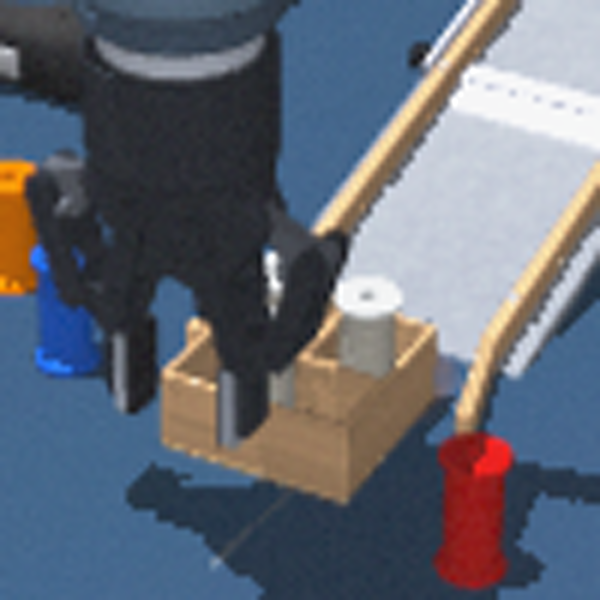

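Both fingertips are behind the rear wall (crop (125,405) and (235,440)) with a small gap. Lowering and starting to push slowly.

```bash
python3 -m creep '[{"gripper":-0.05,"offset":[0.7,-0.2,0.5],"turn":0},{"gripper":-0.05,"offset":[1.4,-0.4,1.3],"turn":0},{"gripper":-0.05,"offset":[1.5,-0.4,2],"turn":0},{"gripper":-0.05,"offset":[1.5,-0.4,2.5],"turn":0},{"gripper":-0.05,"offset":[1.5,-0.4,3],"turn":0},{"gripper":-0.05,"offset":[1.5,-0.4,3.4],"turn":0},{"gripper":-0.05,"offset":[1.5,-0.4,3.8],"turn":0},{"gripper":-0.05,"offset":[1.5,-0.4,4.2],"turn":0}]' 20
python3 -c "
from h import *
st([.493,.16,.012])"
```

```text
t: 9.4
tool_pos: [0.4938, 0.1973, 0.0133]
orientation: [-0.5, -0.501, 0.501, -0.499]
contact_force: [0.9, 3.6, 3.1]
finger_gap: 0.476
t 9.4 tcp [493.8 197.3  13.3] gap 0.476 F [0.9 3.6 3.1]
tool y [ 1.    -0.001 -0.003] z [-0.001 -1.    -0.001] x [-0.003  0.001 -1.   ] j [0.16 0.35 1.84 0.   0.95 0.16] turn for y||-worldx/+worldx [3.141, -0.001]
-> [0.493, 0.16, 0.012] cm [ 0.13 -0.08  3.73]
```

```bash
python3 -m creep '[{"gripper":-0.05,"offset":[0,0,0.4],"turn":0},{"gripper":-0.05,"offset":[0,0,0.8],"turn":0},{"gripper":-0.05,"offset":[0,0,1.2],"turn":0},{"gripper":-0.05,"offset":[0,0,1.6],"turn":0},{"gripper":-0.05,"offset":[0,0,2],"turn":0},{"gripper":-0.05,"offset":[0,0,2.4],"turn":0},{"gripper":-0.05,"offset":[0,0,2.8],"turn":0},{"gripper":-0.05,"offset":[0,0,3.2],"turn":0}]' 20
python3 - <<'E'
from h import *
st([.493,.13,.012])
for n in("side","top"):
    im=capture(n);cv2.imwrite(f"pics/{n}9.png",im[:,:,::-1])
a=cv2.resize(cv2.imread("pics/side9.png")[180:280,270:370],None,fx=6,fy=6,interpolation=cv2.INTER_CUBIC);cv2.imwrite("pics/side9z.png",a)
E
```

```text
t: 10.2
tool_pos: [0.4938, 0.1651, 0.0133]
orientation: [-0.5, -0.501, 0.501, -0.499]
contact_force: [-0.1, 5.0, 1.7]
finger_gap: 0.475
t 10.2 tcp [493.8 165.1  13.3] gap 0.475 F [-0.1  5.   1.7]
tool y [ 1.    -0.001 -0.003] z [-0.001 -1.    -0.001] x [-0.003  0.001 -1.   ] j [0.09 0.33 1.87 0.   0.94 0.09] turn for y||-worldx/+worldx [3.141, -0.001]
-> [0.493, 0.13, 0.012] cm [ 0.13 -0.08  3.51]
```

View pics/side9z.png

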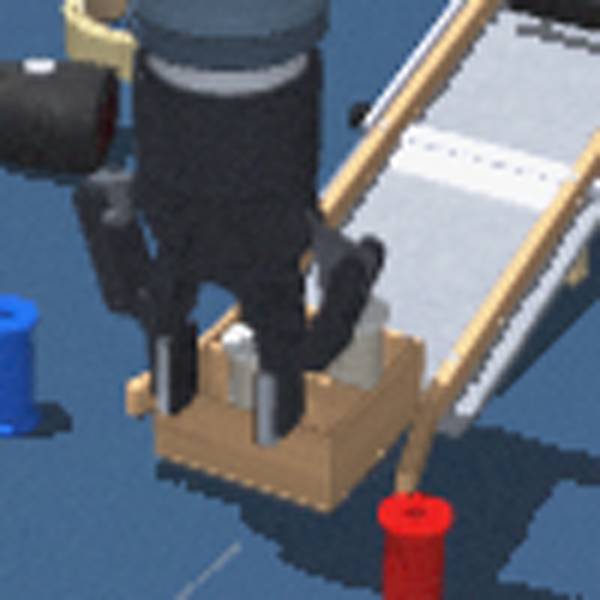

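The crate is square in the mouth, both fingers on its rear wall, spools standing. Continuing.

```bash
python3 -m creep '[{"gripper":-0.05,"offset":[0,0,0.4],"turn":0},{"gripper":-0.05,"offset":[0,0,0.8],"turn":0},{"gripper":-0.05,"offset":[0,0,1.2],"turn":0},{"gripper":-0.05,"offset":[0,0,1.6],"turn":0},{"gripper":-0.05,"offset":[0,0,2],"turn":0},{"gripper":-0.05,"offset":[0,0,2.4],"turn":0},{"gripper":-0.05,"offset":[0,0,2.8],"turn":0},{"gripper":-0.05,"offset":[0,0,3.2],"turn":0}]' 20
python3 -c "
from h import *
st([.493,.10,.012])"
```

```text
t: 11.1
tool_pos: [0.4936, 0.1322, 0.0131]
orientation: [-0.499, -0.501, 0.501, -0.499]
contact_force: [0.2, 3.3, 1.0]
finger_gap: 0.479
t 11.1 tcp [493.6 132.2  13.1] gap 0.479 F [0.2 3.3 1. ]
tool y [ 1.    -0.001 -0.004] z [-0.001 -1.     0.   ] x [-0.004 -0.    -1.   ] j [0.03 0.32 1.89 0.   0.94 0.03] turn for y||-worldx/+worldx [3.14, -0.001]
-> [0.493, 0.1, 0.012] cm [ 0.11 -0.06  3.22]
```

```bash
python3 -m creep '[{"gripper":-0.05,"offset":[0,0,0.4],"turn":0},{"gripper":-0.05,"offset":[0,0,0.8],"turn":0},{"gripper":-0.05,"offset":[0,0,1.2],"turn":0},{"gripper":-0.05,"offset":[0,0,1.6],"turn":0},{"gripper":-0.05,"offset":[0,0,2],"turn":0},{"gripper":-0.05,"offset":[0,0,2.4],"turn":0},{"gripper":-0.05,"offset":[0,0,2.8],"turn":0},{"gripper":-0.05,"offset":[0,0,3.2],"turn":0}]' 20
python3 - <<'E'
from h import *
st([.493,.07,.017])
for n in("side","top"):
    im=capture(n);cv2.imwrite(f"pics/{n}10.png",im[:,:,::-1])
a=cv2.resize(cv2.imread("pics/side10.png")[160:260,280:380],None,fx=6,fy=6,interpolation=cv2.INTER_CUBIC);cv2.imwrite("pics/side10z.png",a)
E
```

```text
t: 11.9
tool_pos: [0.4941, 0.1003, 0.0137]
orientation: [-0.5, -0.5, 0.501, -0.499]
contact_force: [-0.7, 5.4, 6.2]
finger_gap: 0.473
t 11.9 tcp [494.1 100.3  13.7] gap 0.473 F [-0.7  5.4  6.2]
tool y [ 1.    -0.001 -0.002] z [-0.001 -1.    -0.001] x [-0.002  0.001 -1.   ] j [-0.04  0.3   1.91  0.    0.93 -0.04] turn for y||-worldx/+worldx [3.14, -0.001]
-> [0.493, 0.07, 0.017] cm [-0.33 -0.11  3.03]
```

View pics/side10z.png

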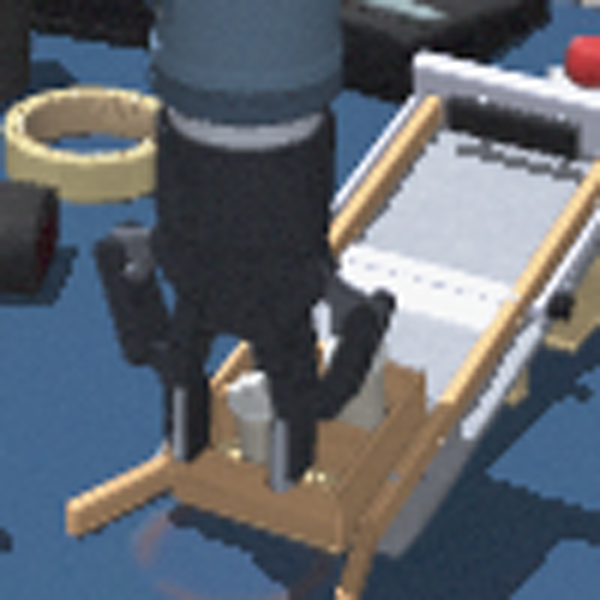

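```bash
python3 - <<'E'
from h import *
zs=lambda u,v:(280+(u+.5)/6-.5,160+(v+.5)/6-.5)
r=lambda a:np.round(a*1000,1)
print("rear bottom R",r(onz("side",zs(340,550),0)),"L",r(onz("side",zs(178,493),0)))
print("rear top L/R z37",r(onz("side",zs(175,460),.037)),r(onz("side",zs(345,512),.037)))
inv=lambda p:((proj("side",p)-[280,160]+.5)*6-.5).round(0)
for z in (.013,.02,.025,.03,.037): print(z,"finger R rear-bottom corner",inv([.465,.111,z]),"front",inv([.465,.089,z]))
a=cv2.resize(cv2.imread("pics/side10.png")[215:260,300:350],None,fx=12,fy=12,interpolation=cv2.INTER_CUBIC);cv2.imwrite("pics/side10zz.png",a)
E
```

```text
rear bottom R [449.5  85.5   0. ] L [534.3  81.6   0. ]
rear top L/R z37 [520.8 108.5  37. ] [437.2 107.9  37. ]
0.013 finger R rear-bottom corner [283. 544.] front [306. 519.]
0.02 finger R rear-bottom corner [283. 530.] front [307. 506.]
0.025 finger R rear-bottom corner [284. 521.] front [307. 497.]
0.03 finger R rear-bottom corner [284. 511.] front [307. 487.]
0.037 finger R rear-bottom corner [284. 498.] front [308. 474.]
```

View pics/side10zz.png

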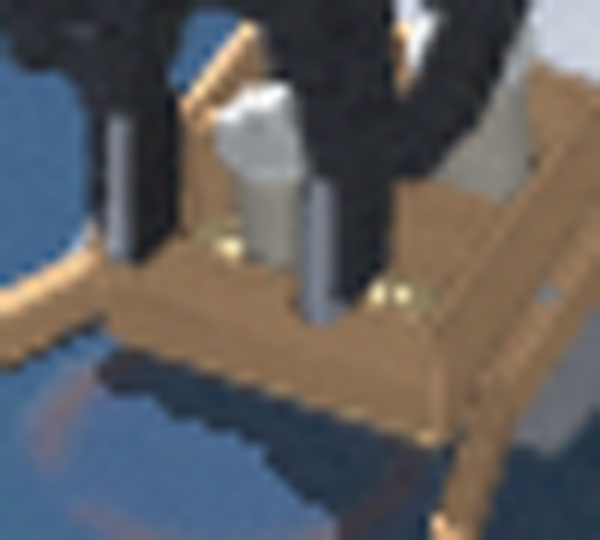

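```bash
python3 - <<'E'
from h import *
inv=lambda p:((proj("side",p)-[260,190]+.5)*6-.5).round(0)
for z in (.027,.037,.042,.047,.052): print(z,"side8 R inner: rear",inv([.497-.02,.25,z]),"front",inv([.477,.228,z]),"outer rear",inv([.462,.25,z]))
inv=lambda p:((proj("side",p)-[260,190]+.5)*6-.5).round(0)
for z in (.02,.03,.035,.04,.045): print(z,"side6 R inner rear",inv([.493-.015,.1877,z]),"L inner",inv([.508,.1877,z]))
E
```

```text
0.027 side8 R inner: rear [215. 496.] front [243. 468.] outer rear [247. 508.]
0.037 side8 R inner: rear [214. 476.] front [243. 448.] outer rear [247. 487.]
0.042 side8 R inner: rear [214. 466.] front [243. 438.] outer rear [247. 477.]
0.047 side8 R inner: rear [214. 455.] front [243. 427.] outer rear [247. 467.]
0.052 side8 R inner: rear [214. 445.] front [243. 417.] outer rear [247. 456.]
0.02 side6 R inner rear [290. 431.] L inner [228. 410.]
0.03 side6 R inner rear [290. 411.] L inner [228. 390.]
0.035 side6 R inner rear [290. 401.] L inner [228. 381.]
0.04 side6 R inner rear [290. 391.] L inner [228. 371.]
0.045 side6 R inner rear [290. 381.] L inner [228. 361.]
```

The image suggests the fingertips at this opening end about 20 mm above the TCP, so they're riding near the wall's rim (zoomed (320,318)). Backing off and shutting the fingers so they reach lower.

```bash
python3 -m creep '[{"gripper":-0.05,"offset":[-0.2,0,0],"turn":0},{"gripper":-0.05,"offset":[-0.4,0,-0.3],"turn":0},{"gripper":-0.05,"offset":[-0.4,0,-1],"turn":0},{"gripper":-0.05,"offset":[-0.4,0,-2],"turn":0},{"gripper":-1,"offset":[-0.4,0,-3],"turn":0},{"gripper":-1,"offset":[-0.4,0,-3],"turn":0},{"gripper":-1,"offset":[-0.4,0,-3],"turn":0},{"gripper":-1,"offset":[-0.4,0,-3],"turn":0}]' 20
python3 - <<'E'
from h import *
st([.493,.105,.013])
for n in("side","top"):
    im=capture(n);cv2.imwrite(f"pics/{n}11.png",im[:,:,::-1])
a=cv2.resize(cv2.imread("pics/side11.png")[170:270,270:370],None,fx=6,fy=6,interpolation=cv2.INTER_CUBIC);cv2.imwrite("pics/side11z.png",a)
inv=lambda p:((proj("side",p)-[270,170]+.5)*6-.5).round(0)
s=observe()["tool_pos"]
for dz in (0,.01,.02): print(dz,inv([s[0],s[1]+.011,s[2]+dz]),inv([s[0]-.0145,s[1]+.011,s[2]+dz]))
E
```

```text
t: 12.8
tool_pos: [0.4941, 0.1298, 0.0176]
orientation: [-0.5, -0.5, 0.501, -0.499]
contact_force: [0.5, -0.0, 0.6]
finger_gap: -0.001
t 12.8 tcp [494.1 129.8  17.6] gap -0.001 F [ 0.5 -0.   0.6]
tool y [ 1.    -0.001 -0.003] z [-0.001 -1.     0.   ] x [-0.003 -0.    -1.   ] j [ 0.02  0.31  1.89 -0.    0.94  0.03] turn for y||-worldx/+worldx [3.141, -0.001]
-> [0.493, 0.105, 0.013] cm [ 0.46 -0.11  2.48]
0 [251. 489.] [281. 499.]
0.01 [252. 470.] [281. 479.]
0.02 [252. 450.] [282. 460.]
```

View pics/side11z.png

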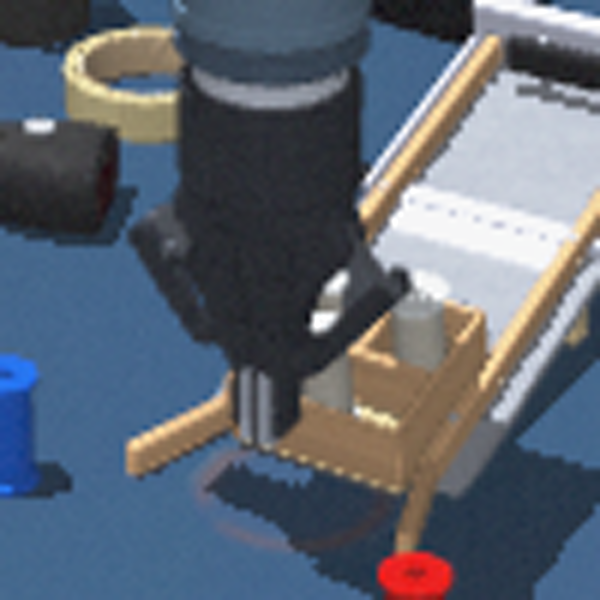

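Even shut, the pads end about 20 mm above the reported TCP (crop (258,445)), so I'll fly the TCP that much lower: tips ~23 mm above the deck.

```bash
python3 -m creep '[{"gripper":-0.3,"offset":[0.4,0,0],"turn":0},{"gripper":-0.3,"offset":[0.8,-0.1,0],"turn":0},{"gripper":-0.3,"offset":[1.2,-0.1,0],"turn":0},{"gripper":-0.3,"offset":[1.5,-0.1,0.3],"turn":0},{"gripper":-0.3,"offset":[1.5,-0.1,0.7],"turn":0},{"gripper":-0.3,"offset":[1.5,-0.1,1.1],"turn":0},{"gripper":-0.3,"offset":[1.5,-0.1,1.4],"turn":0},{"gripper":-0.3,"offset":[1.5,-0.1,1.4],"turn":0}]' 20
python3 - <<'E'
from h import *
st([.493,.105,.003])
for n in("side","top"):
    im=capture(n);cv2.imwrite(f"pics/{n}12.png",im[:,:,::-1])
a=cv2.resize(cv2.imread("pics/side12.png")[170:270,270:370],None,fx=6,fy=6,interpolation=cv2.INTER_CUBIC);cv2.imwrite("pics/side12z.png",a)
inv=lambda p:((proj("side",p)-[270,170]+.5)*6-.5).round(0)
s=observe()["tool_pos"]
for dz in (0,.01,.02): print(dz,inv([s[0]-.0145,s[1]+.011,s[2]+dz]),inv([s[0]-.029,s[1]+.011,s[2]+dz]))
E
```

```text
t: 13.7
tool_pos: [0.4934, 0.1151, 0.0029]
orientation: [-0.5, -0.5, 0.501, -0.499]
contact_force: [0.1, -0.3, -0.8]
finger_gap: 0.353
t 13.7 tcp [493.4 115.1   2.9] gap 0.353 F [ 0.1 -0.3 -0.8]
tool y [ 1.    -0.002 -0.002] z [-0.002 -1.     0.   ] x [-0.002 -0.    -1.   ] j [-0.01  0.33  1.91 -0.    0.91 -0.  ] turn for y||-worldx/+worldx [3.139, -0.002]
-> [0.493, 0.105, 0.003] cm [-0.01 -0.04  1.01]
0 [298. 511.] [327. 521.]
0.01 [298. 492.] [328. 502.]
0.02 [299. 473.] [328. 483.]
```

View pics/side12z.png

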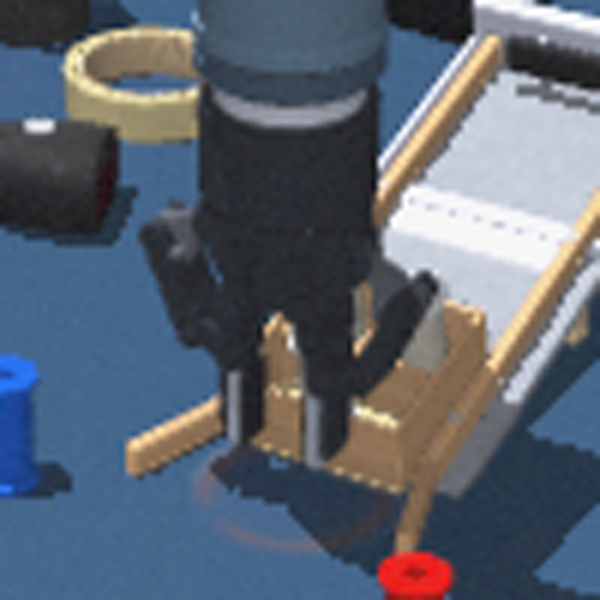

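Tips (crop (235,440), (318,465)) now sit well below the rim, just behind the wall. Pushing again.

```bash
python3 -m creep '[{"gripper":-0.3,"offset":[0,0,0.4],"turn":0},{"gripper":-0.3,"offset":[0,0,0.8],"turn":0},{"gripper":-0.3,"offset":[0,0,1.2],"turn":0},{"gripper":-0.3,"offset":[0,0,1.6],"turn":0},{"gripper":-0.3,"offset":[-0.1,0,2],"turn":0},{"gripper":-0.3,"offset":[-0.2,0,2.4],"turn":0},{"gripper":-0.3,"offset":[-0.3,0,2.8],"turn":0},{"gripper":-0.3,"offset":[-0.4,0,3.2],"turn":0}]' 20
python3 - <<'E'
from h import *
st([.493,.05,.0155])
for n in("side","top"):
    im=capture(n);cv2.imwrite(f"pics/{n}13.png",im[:,:,::-1])
a=cv2.resize(cv2.imread("pics/side13.png")[160:260,280:380],None,fx=6,fy=6,interpolation=cv2.INTER_CUBIC);cv2.imwrite("pics/side13z.png",a)
E
```

```text
t: 14.6
tool_pos: [0.4932, 0.0831, 0.0069]
orientation: [-0.5, -0.5, 0.501, -0.499]
contact_force: [-0.8, 2.2, -1.0]
finger_gap: 0.348
t 14.6 tcp [493.2  83.1   6.9] gap 0.348 F [-0.8  2.2 -1. ]
tool y [ 1.    -0.002 -0.002] z [-0.002 -1.     0.   ] x [-0.002 -0.    -1.   ] j [-0.07  0.31  1.92 -0.    0.91 -0.07] turn for y||-worldx/+worldx [3.14, -0.002]
-> [0.493, 0.05, 0.0155] cm [-0.86 -0.02  3.31]
```

View pics/side13z.png

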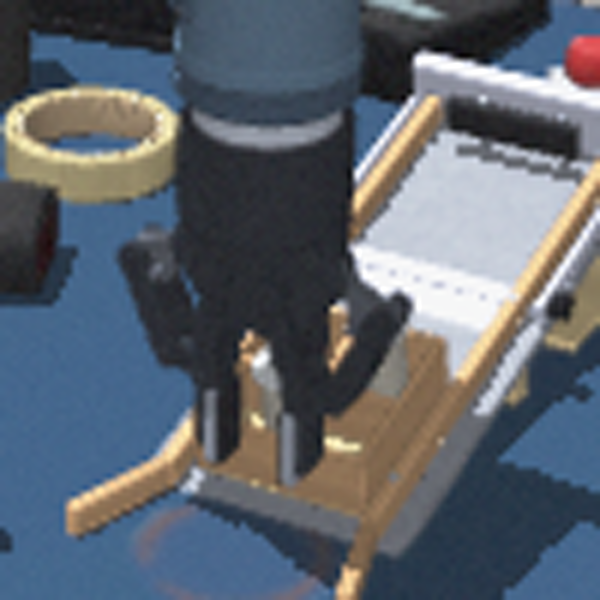

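```bash
cat >> h.py <<'E'
def onramp(n,uv,h=0.):
    # h: height above deck; returns [uphill s, across y, h] in mm
    a=np.deg2rad(14);u=np.array([0,-np.cos(a),np.sin(a)]);nn=np.array([0,np.sin(a),np.cos(a)]);o0=np.array([.493,.078,0])
    o,d=ray(n,uv);t=(h-(o-o0)@nn)/(d@nn);p=o+d*t-o0
    return np.round(np.array([p@u,p[0],h])*1000,1)
def ramp2w(s,h):
    a=np.deg2rad(14);return np.array([.493,.078-s*np.cos(a)+h*np.sin(a),s*np.sin(a)+h*np.cos(a)])
E
python3 - <<'E'
from h import *
zs=lambda u,v:(280+(u+.5)/6-.5,160+(v+.5)/6-.5)
print("rear bottom R",onramp("side",zs(362,513)),"L",onramp("side",zs(195,470)))
print("front top R",onramp("side",zs(448,340),.038))
print("lip crest?",onramp("side",zs(440,275),.006),"low edge",onramp("side",zs(440,310)), "dashes",onramp("side",zs(440,290)))
print("foot",onramp("side",zs(385,553)))
E
```

```text
rear bottom R [ 18.3 -41.7   0. ] L [13.2 41.7  0. ]
front top R [100.2 -48.4  38. ]
lip crest? [171.8  -9.    6. ] low edge [154.7 -16.6   0. ] dashes [167.8 -10.5   0. ]
foot [  0.3 -61.9   0. ]
```

The crate is on the slope: rear at s≈16 mm, front ≈102 mm, square between the rails; lip wedge appears from ~148 to ~173 mm. Continuing along the slope.

```bash
python3 -m creep '[{"gripper":-0.3,"offset":[-0.1,0,0.4],"turn":0},{"gripper":-0.3,"offset":[-0.2,0,0.8],"turn":0},{"gripper":-0.3,"offset":[-0.3,0,1.2],"turn":0},{"gripper":-0.3,"offset":[-0.4,0,1.6],"turn":0},{"gripper":-0.3,"offset":[-0.5,0,2],"turn":0},{"gripper":-0.3,"offset":[-0.6,0,2.4],"turn":0},{"gripper":-0.3,"offset":[-0.7,0,2.8],"turn":0},{"gripper":-0.3,"offset":[-0.8,0,3.2],"turn":0}]' 20
python3 - <<'E'
from h import *
st([.493,.05,.0155])
for n in("side",):
    im=capture(n);cv2.imwrite(f"pics/{n}14.png",im[:,:,::-1])
a=cv2.resize(cv2.imread("pics/side14.png")[150:250,290:390],None,fx=6,fy=6,interpolation=cv2.INTER_CUBIC);cv2.imwrite("pics/side14z.png",a)
E
```

```text
t: 15.5
tool_pos: [0.4934, 0.0504, 0.0152]
orientation: [-0.5, -0.5, 0.501, -0.499]
contact_force: [0.4, 2.5, -1.5]
finger_gap: 0.349
t 15.5 tcp [493.4  50.4  15.2] gap 0.349 F [ 0.4  2.5 -1.5]
tool y [ 1.    -0.002 -0.002] z [-0.002 -1.     0.001] x [-0.002 -0.001 -1.   ] j [-0.14  0.28  1.93 -0.    0.93 -0.13] turn for y||-worldx/+worldx [3.139, -0.002]
-> [0.493, 0.05, 0.0155] cm [-0.03 -0.04  0.04]
```

View pics/side14z.png

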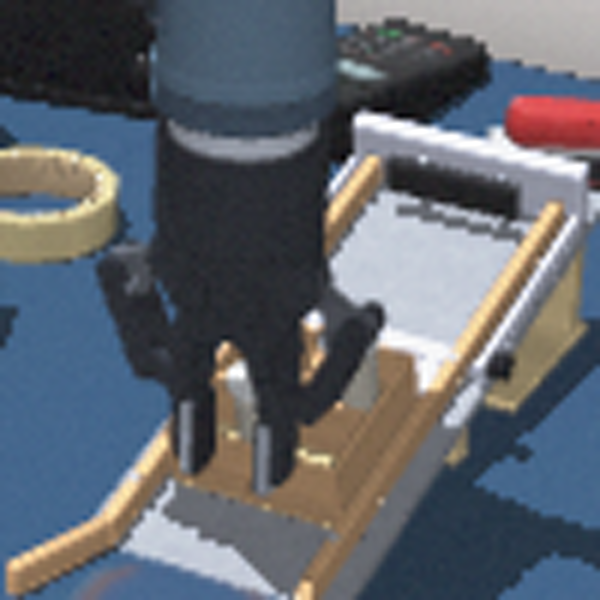

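Still square and loaded; Fy 2.5 N. Approaching the lip in smaller steps.

```bash
python3 -m creep '[{"gripper":-0.3,"offset":[-0.05,0,0.3],"turn":0},{"gripper":-0.3,"offset":[-0.1,0,0.6],"turn":0},{"gripper":-0.3,"offset":[-0.2,0,0.9],"turn":0},{"gripper":-0.3,"offset":[-0.25,0,1.2],"turn":0},{"gripper":-0.3,"offset":[-0.3,0,1.5],"turn":0},{"gripper":-0.3,"offset":[-0.4,0,1.8],"turn":0},{"gripper":-0.3,"offset":[-0.45,0,2.1],"turn":0},{"gripper":-0.3,"offset":[-0.55,0,2.4],"turn":0}]' 20
python3 -m creep '[{"gripper":-0.3,"offset":[-0.05,0,0.3],"turn":0},{"gripper":-0.3,"offset":[-0.1,0,0.6],"turn":0},{"gripper":-0.3,"offset":[-0.2,0,0.9],"turn":0},{"gripper":-0.3,"offset":[-0.25,0,1.2],"turn":0},{"gripper":-0.3,"offset":[-0.3,0,1.5],"turn":0},{"gripper":-0.3,"offset":[-0.4,0,1.8],"turn":0},{"gripper":-0.3,"offset":[-0.5,0,2.1],"turn":0},{"gripper":-0.3,"offset":[-0.6,0,2.4],"turn":0}]' 20
python3 - <<'E'
from h import *
st()
for n in("side",):
    im=capture(n);cv2.imwrite(f"pics/{n}15.png",im[:,:,::-1])
a=cv2.resize(cv2.imread("pics/side15.png")[140:240,290:390],None,fx=6,fy=6,interpolation=cv2.INTER_CUBIC);cv2.imwrite("pics/side15z.png",a)
E
```

```text
t: 16.35
tool_pos: [0.4937, 0.0261, 0.0211]
orientation: [-0.5, -0.5, 0.501, -0.499]
contact_force: [0.7, 4.9, 0.9]
finger_gap: 0.348
t: 17.15
tool_pos: [0.4935, 0.002, 0.0271]
orientation: [-0.5, -0.5, 0.501, -0.499]
contact_force: [0.4, 3.5, -0.2]
finger_gap: 0.352
t 17.15 tcp [493.5   2.   27.1] gap 0.352 F [ 0.4  3.5 -0.2]
tool y [ 1.    -0.002 -0.001] z [-0.002 -1.     0.   ] x [-0.001 -0.    -1.   ] j [-0.24  0.26  1.94 -0.    0.95 -0.23] turn for y||-worldx/+worldx [3.139, -0.002]
```

View pics/side15z.png

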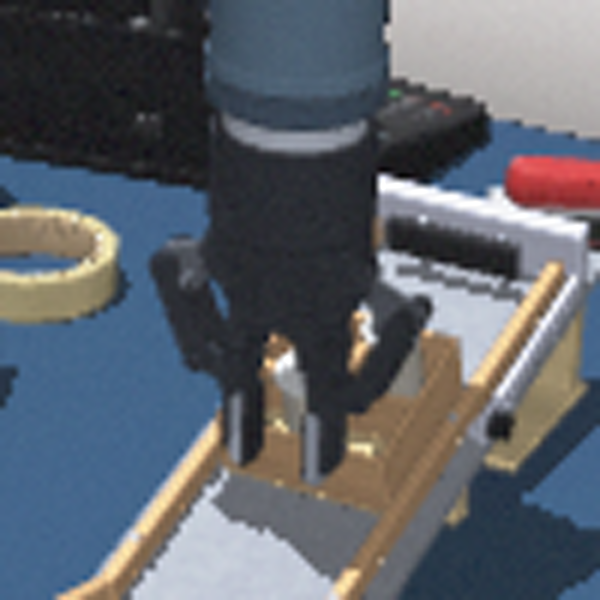

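Front is over the crest, all quiet (3.5 N). Continuing.

```bash
python3 -m creep '[{"gripper":-0.3,"offset":[-0.1,0,0.3],"turn":0},{"gripper":-0.3,"offset":[-0.2,0,0.6],"turn":0},{"gripper":-0.3,"offset":[-0.25,0,0.9],"turn":0},{"gripper":-0.3,"offset":[-0.3,0,1.2],"turn":0},{"gripper":-0.3,"offset":[-0.4,0,1.5],"turn":0},{"gripper":-0.3,"offset":[-0.45,0,1.8],"turn":0},{"gripper":-0.3,"offset":[-0.5,0,2.1],"turn":0},{"gripper":-0.3,"offset":[-0.6,0,2.4],"turn":0}]' 20
python3 - <<'E'
from h import *
st()
for n in("side",):
    im=capture(n);cv2.imwrite(f"pics/{n}16.png",im[:,:,::-1])
a=cv2.resize(cv2.imread("pics/side16.png")[130:230,300:400],None,fx=6,fy=6,interpolation=cv2.INTER_CUBIC);cv2.imwrite("pics/side16z.png",a)
E
```

```text
t: 18.0
tool_pos: [0.4936, -0.0226, 0.0333]
orientation: [-0.5, -0.5, 0.501, -0.499]
contact_force: [-0.0, 4.4, 0.7]
finger_gap: 0.347
t 18.0 tcp [493.6 -22.6  33.3] gap 0.347 F [-0.   4.4  0.7]
tool y [ 1.    -0.003 -0.001] z [-0.003 -1.     0.   ] x [-0.001 -0.    -1.   ] j [-0.29  0.25  1.93 -0.    0.96 -0.28] turn for y||-worldx/+worldx [3.139, -0.003]
```

View pics/side16z.png

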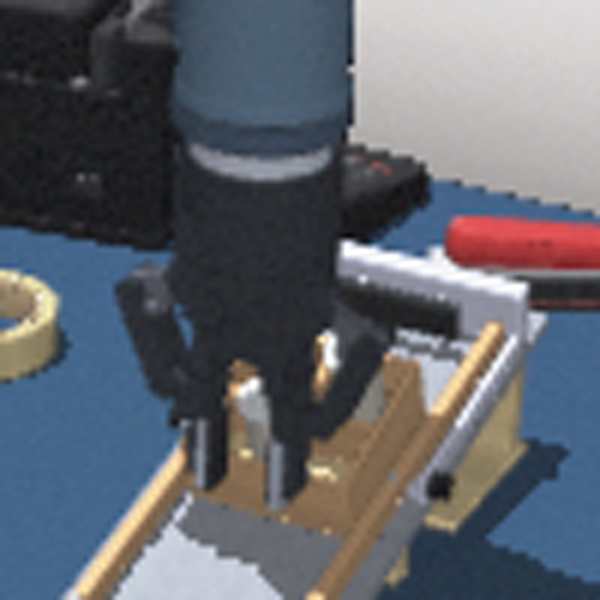

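```bash
python3 -m creep '[{"gripper":-0.3,"offset":[-0.1,0,0.3],"turn":0},{"gripper":-0.3,"offset":[-0.2,0,0.6],"turn":0},{"gripper":-0.3,"offset":[-0.25,0,0.9],"turn":0},{"gripper":-0.3,"offset":[-0.3,0,1.2],"turn":0},{"gripper":-0.3,"offset":[-0.4,0,1.5],"turn":0},{"gripper":-0.3,"offset":[-0.45,0,1.8],"turn":0},{"gripper":-0.3,"offset":[-0.5,0,2.1],"turn":0},{"gripper":-0.3,"offset":[-0.6,0,2.4],"turn":0}]' 20
python3 - <<'E'
from h import *
st()
for n in("side",):
    im=capture(n);cv2.imwrite(f"pics/{n}17.png",im[:,:,::-1])
a=cv2.resize(cv2.imread("pics/side17.png")[120:220,310:410],None,fx=6,fy=6,interpolation=cv2.INTER_CUBIC);cv2.imwrite("pics/side17z.png",a)
E
```

```text
t: 18.85
tool_pos: [0.4942, -0.0463, 0.0403]
orientation: [0.501, 0.499, -0.5, 0.499]
contact_force: [-0.0, 0.3, 0.3]
finger_gap: 0.348
t 18.85 tcp [494.2 -46.3  40.3] gap 0.348 F [-0.   0.3  0.3]
tool y [ 1.    -0.002  0.   ] z [-0.002 -1.    -0.   ] x [ 0.  0. -1.] j [-0.33  0.24  1.93  0.    0.98 -0.33] turn for y||-worldx/+worldx [3.139, -0.002]
```

View pics/side17z.png

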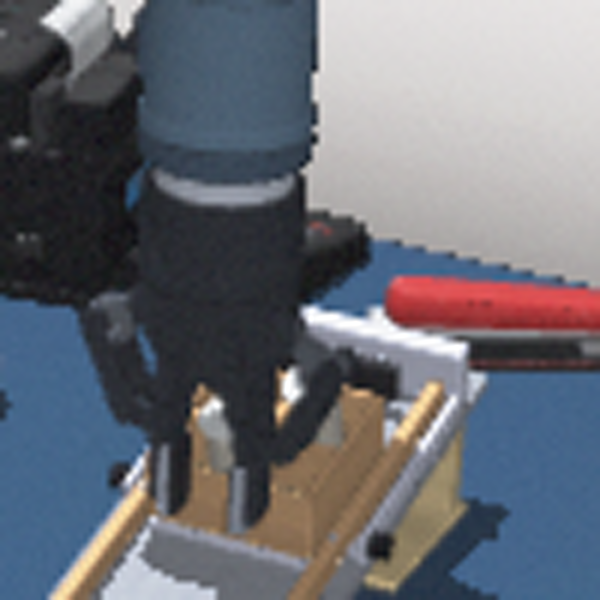

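The contact force fell to ~0: the crate has tipped over the crest. Going on in fine steps.

```bash
python3 -m creep '[{"gripper":-0.3,"offset":[-0.05,0,0.2],"turn":0},{"gripper":-0.3,"offset":[-0.1,0,0.4],"turn":0},{"gripper":-0.3,"offset":[-0.1,0,0.6],"turn":0},{"gripper":-0.3,"offset":[-0.2,0,0.8],"turn":0},{"gripper":-0.3,"offset":[-0.2,0,1],"turn":0},{"gripper":-0.3,"offset":[-0.25,0,1.2],"turn":0},{"gripper":-0.3,"offset":[-0.3,0,1.4],"turn":0},{"gripper":-0.3,"offset":[-0.35,0,1.6],"turn":0}]' 20
python3 - <<'E'
from h import *
st()
for n in("side",):
    im=capture(n);cv2.imwrite(f"pics/{n}18.png",im[:,:,::-1])
a=cv2.resize(cv2.imread("pics/side18.png")[120:220,310:410],None,fx=6,fy=6,interpolation=cv2.INTER_CUBIC);cv2.imwrite("pics/side18z.png",a)
E
```

```text
t: 19.7
tool_pos: [0.4942, -0.0639, 0.0438]
orientation: [-0.5, -0.499, 0.501, -0.5]
contact_force: [-0.9, 2.5, -0.4]
finger_gap: 0.35
t 19.7 tcp [494.2 -63.9  43.8] gap 0.35 F [-0.9  2.5 -0.4]
tool y [ 1.    -0.002  0.   ] z [-0.002 -1.     0.002] x [ 0.    -0.002 -1.   ] j [-0.37  0.23  1.92 -0.    0.99 -0.36] turn for y||-worldx/+worldx [3.14, -0.002]
```

View pics/side18z.png

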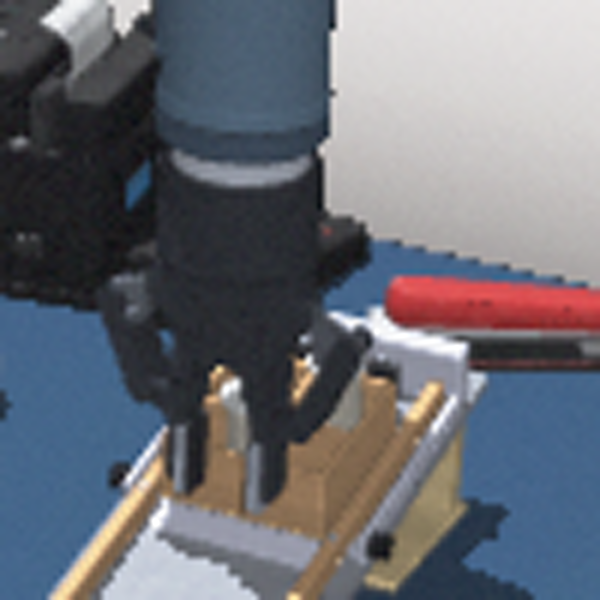

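```bash
python3 -m creep '[{"gripper":-0.3,"offset":[0,0,0.1],"turn":0},{"gripper":-0.3,"offset":[-0.05,0,0.2],"turn":0},{"gripper":-0.3,"offset":[-0.05,0,0.3],"turn":0},{"gripper":-0.3,"offset":[-0.05,0,0.4],"turn":0},{"gripper":-0.3,"offset":[-0.1,0,0.5],"turn":0},{"gripper":-0.3,"offset":[-0.1,0,0.6],"turn":0},{"gripper":-0.3,"offset":[-0.1,0,0.7],"turn":0},{"gripper":-0.3,"offset":[-0.1,0,0.7],"turn":0}]' 20
python3 - <<'E'
from h import *
st()
for n in("side",):
    im=capture(n);cv2.imwrite(f"pics/{n}19.png",im[:,:,::-1])
a=cv2.resize(cv2.imread("pics/side19.png")[140:220,320:400],None,fx=7,fy=7,interpolation=cv2.INTER_CUBIC);cv2.imwrite("pics/side19z.png",a)
E
```

```text
t: 20.55
tool_pos: [0.4944, -0.0714, 0.045]
orientation: [-0.5, -0.499, 0.501, -0.5]
contact_force: [-0.3, 2.6, -0.1]
finger_gap: 0.346
t 20.55 tcp [494.4 -71.4  45. ] gap 0.346 F [-0.3  2.6 -0.1]
tool y [ 1.    -0.002  0.   ] z [-0.002 -1.     0.002] x [ 0.    -0.002 -1.   ] j [-0.38  0.23  1.92 -0.    0.99 -0.38] turn for y||-worldx/+worldx [3.14, -0.002]
```

View pics/side19z.png

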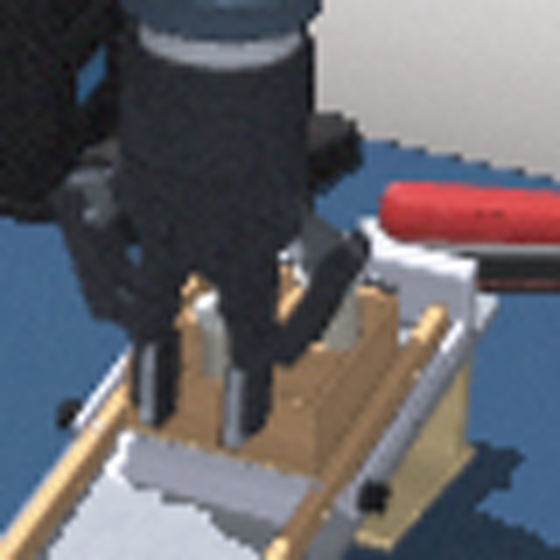

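```bash
python3 - <<'E'
from h import *
z=lambda u,v:(320+(u+.5)/7-.5,140+(v+.5)/7-.5)
print(onramp("side",z(312,474),.006),onramp("side",z(135,432),.006),"lip low edge",onramp("side",z(300,497),0),onramp("side",z(125,466),0))
E
python3 -m creep '[{"gripper":-0.3,"offset":[0,0,0.1],"turn":0},{"gripper":-0.3,"offset":[0,0,0.2],"turn":0},{"gripper":-0.3,"offset":[-0.05,0,0.3],"turn":0},{"gripper":-0.3,"offset":[-0.05,0,0.3],"turn":0},{"gripper":-0.3,"offset":[-0.05,0,0.4],"turn":0},{"gripper":-0.3,"offset":[-0.05,0,0.4],"turn":0},{"gripper":-0.3,"offset":[-0.05,0,0.4],"turn":0},{"gripper":-0.3,"offset":[-0.05,0,0.4],"turn":0}]' 20
python3 - <<'E'
from h import *
st()
for n in("side",):
    im=capture(n);cv2.imwrite(f"pics/{n}20.png",im[:,:,::-1])
a=cv2.resize(cv2.imread("pics/side20.png")[140:220,320:400],None,fx=7,fy=7,interpolation=cv2.INTER_CUBIC);cv2.imwrite("pics/side20z.png",a)
E
```

```text
[176.4 -42.7   6. ] [173.2  37.6   6. ] lip low edge [167.6 -41.    0. ] [158.1  35.3   0. ]
t: 21.4
tool_pos: [0.4945, -0.0754, 0.0456]
orientation: [-0.5, -0.499, 0.501, -0.5]
contact_force: [-0.5, 2.2, 1.6]
finger_gap: 0.35
t 21.4 tcp [494.5 -75.4  45.6] gap 0.35 F [-0.5  2.2  1.6]
tool y [ 1.    -0.002  0.001] z [-0.002 -1.     0.003] x [ 0.001 -0.003 -1.   ] j [-0.39  0.23  1.91 -0.    0.99 -0.38] turn for y||-worldx/+worldx [3.14, -0.002]
```

View pics/side20z.png

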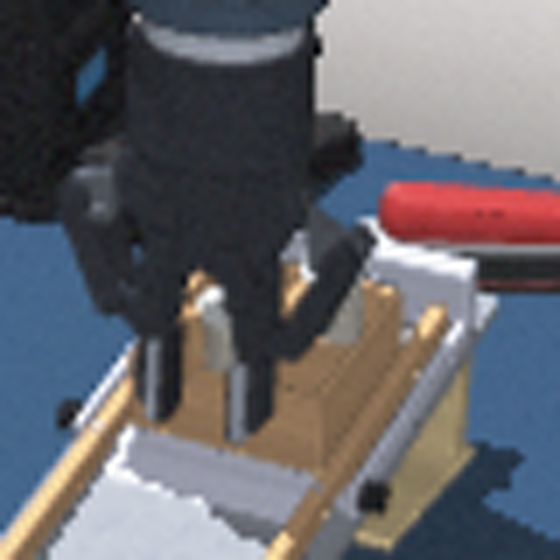

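Fz shifted a little; drawing back to see whether the trailing edge has dropped.

```bash
python3 -m creep '[{"gripper":-0.3,"offset":[0,0,0],"turn":0},{"gripper":-0.3,"offset":[0,0,-0.5],"turn":0},{"gripper":-0.3,"offset":[0,0,-1.5],"turn":0},{"gripper":-0.3,"offset":[0,0,-2.5],"turn":0},{"gripper":-0.3,"offset":[0,0,-3.5],"turn":0},{"gripper":-0.3,"offset":[0,0,-3.5],"turn":0},{"gripper":-0.3,"offset":[0,0,-3.5],"turn":0},{"gripper":-0.3,"offset":[0,0,-3.5],"turn":0}]' 20
python3 - <<'E'
from h import *
st()
for n in("side","top"):
    im=capture(n);cv2.imwrite(f"pics/{n}21.png",im[:,:,::-1])
a=cv2.resize(cv2.imread("pics/side21.png")[140:220,320:400],None,fx=7,fy=7,interpolation=cv2.INTER_CUBIC);cv2.imwrite("pics/side21z.png",a)
E
```

```text
t: 22.25
tool_pos: [0.4947, -0.0405, 0.0456]
orientation: [-0.5, -0.499, 0.501, -0.501]
contact_force: [-1.1, 0.3, 0.3]
finger_gap: 0.349
t 22.25 tcp [494.7 -40.5  45.6] gap 0.349 F [-1.1  0.3  0.3]
tool y [ 1.    -0.002  0.001] z [-0.002 -1.     0.003] x [ 0.001 -0.003 -1.   ] j [-0.32  0.23  1.92 -0.    0.99 -0.32] turn for y||-worldx/+worldx [3.14, -0.002]
```

View pics/side21z.png

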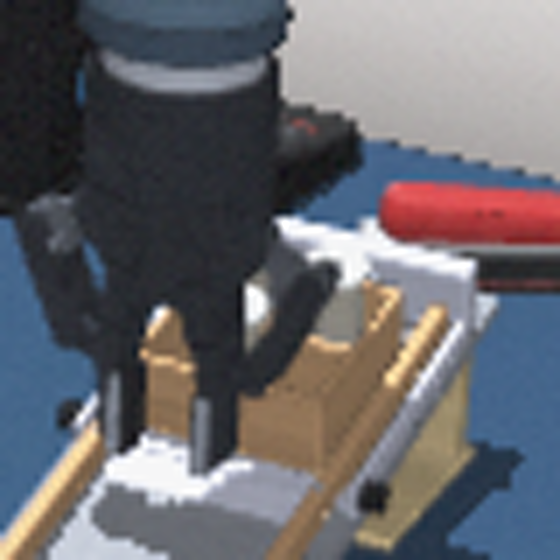

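```bash
python3 -m creep '[{"gripper":-0.3,"offset":[-1,0,-0.5],"turn":0},{"gripper":-0.3,"offset":[-5,0,-2],"turn":0},{"gripper":-0.3,"offset":[-9,-1,-4],"turn":0},{"gripper":-0.3,"offset":[-12,-2,-6],"turn":0},{"gripper":-0.3,"offset":[-14,-3,-9],"turn":0},{"gripper":-0.3,"offset":[-15,-5,-12],"turn":0},{"gripper":-0.3,"offset":[-15,-7,-15],"turn":0},{"gripper":-0.3,"offset":[-15,-7,-15],"turn":0}]' 20
python3 - <<'E'
from h import *
st()
for n in("side","top"):
    im=capture(n);cv2.imwrite(f"pics/{n}22.png",im[:,:,::-1])
a=cv2.resize(cv2.imread("pics/side22.png")[130:230,310:410],None,fx=6,fy=6,interpolation=cv2.INTER_CUBIC);cv2.imwrite("pics/side22z.png",a)
a=cv2.resize(cv2.imread("pics/top22.png")[170:250,240:380],None,fx=5,fy=5,interpolation=cv2.INTER_CUBIC);cv2.imwrite("pics/top22z.png",a)
E
```

```text
t: 23.15
tool_pos: [0.423, 0.1127, 0.1961]
orientation: [0.5, 0.499, -0.5, 0.501]
contact_force: [0.4, 0.2, 0.7]
finger_gap: 0.352
t 23.15 tcp [423.  112.7 196.1] gap 0.352 F [0.4 0.2 0.7]
tool y [1.    0.001 0.002] z [ 0.001 -1.     0.002] x [ 0.002 -0.002 -1.   ] j [-0.01 -0.13  1.95 -0.    1.32 -0.01] turn for y||-worldx/+worldx [-3.14, 0.001]
```

View pics/side22z.png

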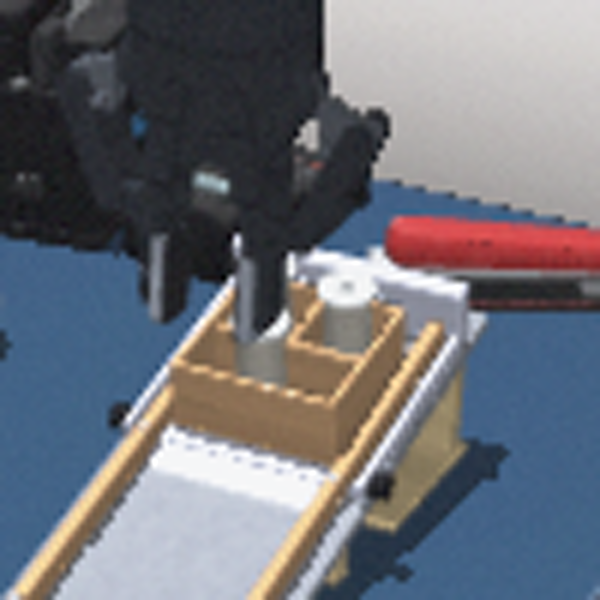

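View pics/top22z.png

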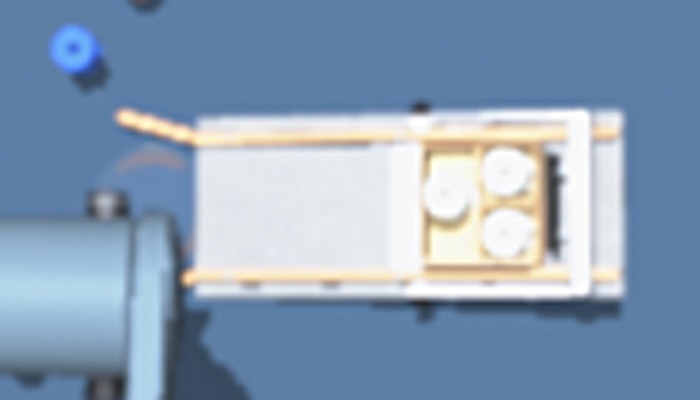

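```bash
python3 - <<'E'
from h import *
zs=lambda u,v:(310+(u+.5)/6-.5,130+(v+.5)/6-.5)
zt=lambda u,v:(240+(u+.5)/5-.5,170+(v+.5)/5-.5)
iS=lambda p:((proj("side",p)-[310,130]+.5)*6-.5).round(0)
iT=lambda p:((proj("top",p)-[240,170]+.5)*5-.5).round(0)
def P(s,x,h): w=ramp2w(s/1000,h/1000); w[0]+=x/1000; return w
print("rim tri rearL, rearR, frontR:")
a=np.deg2rad(14);u=np.array([0,-np.cos(a),np.sin(a)]);nn=np.array([0,np.sin(a),np.cos(a)]);o0=np.array([.493,.078,0])
for t,s in (((424,150),(173,363)),((424,267),(335,408)),((545,267),(405,310)),((543,146),(243,278)),((506,232),(345,287)),((445,193),(264,322))):
    p=tri([("top",zt(*t)),("side",zs(*s))])-o0; print(np.round(1000*np.array([p@u,p[0],p@nn]),1))
for s0,p in ((177,0),(179,0),(174,.068)):
    f=lambda x,y,z:P(s0+x*np.cos(p)+z*np.sin(p),y,6*(p>0)+z*np.cos(p)-x*np.sin(p))
    print(s0,p,"rearL rim",iS(f(0,44,38)),"rearR",iS(f(0,-44,38)),"frontR",iS(f(88,-44,38)),"frontL",iS(f(88,44,38)),"rear bot R",iS(f(0,-44,0)),"spR",iS(f(65,-21,59)),"top: rearL",iT(f(0,44,38)),"frontL",iT(f(88,44,38)))
print("crest 174 line",iS(P(174,44,6)),iS(P(174,-44,6)),"foot of wedge",iS(P(147,44,0)),iS(P(147,-44,0)),iT(P(174,0,6)),iT(P(147,0,0)))
E
```

```text
rim tri rearL, rearR, frontR:
[182.5  39.1  41.3]
[182.5 -45.7  39.1]
[269.2 -45.5  34. ]
[267.1  41.6  31.3]
[246.5 -22.5  58.9]
[204.    3.4  61.6]
177 0 rearL rim [163. 373.] rearR [328. 416.] frontR [400. 308.] frontL [240. 269.] rear bot R [331. 475.] spR [337. 291.] top: rearL [417. 142.] frontL [537. 140.]
179 0 rearL rim [164. 370.] rearR [330. 413.] frontR [402. 306.] frontL [241. 267.] rear bot R [332. 473.] spR [339. 289.] top: rearL [419. 141.] frontL [540. 140.]
174 0.068 rearL rim [161. 364.] rearR [327. 407.] frontR [400. 309.] frontL [239. 270.] rear bot R [328. 470.] spR [338. 288.] top: rearL [414. 141.] frontL [536. 140.]
crest 174 line [165. 426.] [328. 470.] foot of wedge [141. 469.] [305. 514.] [423. 205.] [389. 205.]
```

The pictures show the crate almost over. The triangulated rear rim is about 7 mm higher above the deck than the front rim, so the trailing edge still sits on the crest (side crop (172,428)–(330,468), dashes just below). I'll go back behind it and push a few mm more.

```bash
python3 -c "
from h import *
st([.494,-.05,.15],[.494,-.05,.046])"
python3 -m creep '[{"gripper":-0.3,"offset":[0,2,4],"turn":0},{"gripper":-0.3,"offset":[0,4,8],"turn":0},{"gripper":-0.3,"offset":[0,6,12],"turn":0},{"gripper":-0.3,"offset":[2,7.1,15],"turn":0},{"gripper":-0.3,"offset":[5,7.1,16],"turn":0},{"gripper":-0.3,"offset":[9,7.1,16.3],"turn":0},{"gripper":-0.3,"offset":[13,7.1,16.3],"turn":0},{"gripper":-0.3,"offset":[14,7.1,16.3],"turn":0}]' 20
python3 -c "
from h import *
st([.494,-.055,.046],[.494,-.074,.046])"
```

```text
t 23.25 tcp [424.9 110.3 195.8] gap 0.35 F [-0.5 -0.6  0.5]
tool y [ 1.    -0.     0.002] z [-0.    -1.     0.003] x [ 0.002 -0.003 -1.   ] j [-0.02 -0.12  1.95 -0.    1.32 -0.01] turn for y||-worldx/+worldx [3.141, -0.0]
-> [0.494, -0.05, 0.15] cm [ 4.65  6.91 16.01]
-> [0.494, -0.05, 0.046] cm [15.05  6.89 15.98]
t: 24.05
tool_pos: [0.4927, -0.0536, 0.0522]
orientation: [-0.499, -0.501, 0.502, -0.498]
contact_force: [-0.1, 0.4, 1.3]
finger_gap: 0.35
t 24.05 tcp [492.7 -53.6  52.2] gap 0.35 F [-0.1  0.4  1.3]
tool y [ 1.    -0.003 -0.006] z [-0.003 -1.     0.001] x [-0.006 -0.001 -1.   ] j [-0.35  0.22  1.92 -0.    1.01 -0.34] turn for y||-worldx/+worldx [3.139, -0.003]
-> [0.494, -0.055, 0.046] cm [0.62 0.13 0.14]
-> [0.494, -0.074, 0.046] cm [0.62 0.13 2.04]
```

```bash
python3 -m creep '[{"gripper":-0.3,"offset":[0.4,0.1,0.2],"turn":0},{"gripper":-0.3,"offset":[0.6,0.1,0.6],"turn":0},{"gripper":-0.3,"offset":[0.6,0.1,1],"turn":0},{"gripper":-0.3,"offset":[0.6,0.1,1.4],"turn":0},{"gripper":-0.3,"offset":[0.6,0.1,1.8],"turn":0},{"gripper":-0.3,"offset":[0.6,0.1,2],"turn":0},{"gripper":-0.3,"offset":[0.6,0.1,2.1],"turn":0},{"gripper":-0.3,"offset":[0.6,0.1,2.2],"turn":0}]' 20
python3 -m creep '[{"gripper":-0.3,"offset":[0,0,0.1],"turn":0},{"gripper":-0.3,"offset":[0,0,0.1],"turn":0},{"gripper":-0.3,"offset":[0,0,0.2],"turn":0},{"gripper":-0.3,"offset":[0,0,0.2],"turn":0},{"gripper":-0.3,"offset":[0,0,0.3],"turn":0},{"gripper":-0.3,"offset":[0,0,0.3],"turn":0},{"gripper":-0.3,"offset":[0,0,0.3],"turn":0},{"gripper":-0.3,"offset":[0,0,0.3],"turn":0}]' 20
python3 - <<'E'
from h import *
st()
for n in("side",):
    im=capture(n);cv2.imwrite(f"pics/{n}23.png",im[:,:,::-1])
a=cv2.resize(cv2.imread("pics/side23.png")[140:220,320:400],None,fx=7,fy=7,interpolation=cv2.INTER_CUBIC);cv2.imwrite("pics/side23z.png",a)
E
```

```text
t: 24.85
tool_pos: [0.4938, -0.0754, 0.0465]
orientation: [-0.499, -0.5, 0.502, -0.498]
contact_force: [0.5, 4.5, 1.5]
finger_gap: 0.345
t: 25.65
tool_pos: [0.4937, -0.078, 0.0464]
orientation: [-0.499, -0.501, 0.502, -0.498]
contact_force: [-0.5, 5.2, 3.4]
finger_gap: 0.346
t 25.65 tcp [493.7 -78.   46.4] gap 0.346 F [-0.5  5.2  3.4]
tool y [ 1.    -0.003 -0.005] z [-0.003 -1.    -0.   ] x [-0.005  0.    -1.   ] j [-0.39  0.24  1.91 -0.    1.   -0.39] turn for y||-worldx/+worldx [3.139, -0.003]
```

View pics/side23z.png

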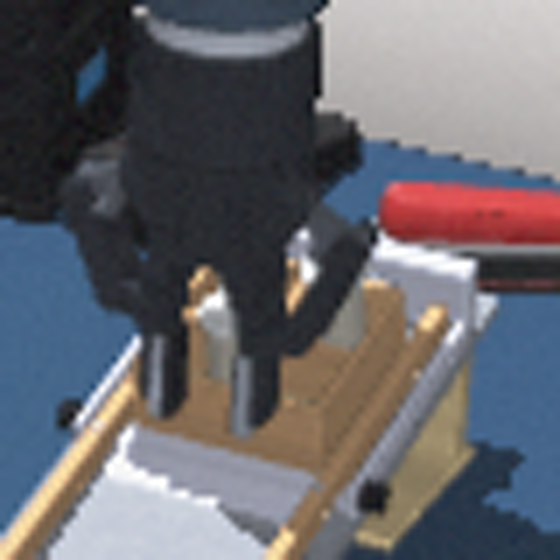

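```bash
python3 -m creep '[{"gripper":-0.3,"offset":[0,0,-0.3],"turn":0},{"gripper":-0.3,"offset":[0,0,-1],"turn":0},{"gripper":-0.3,"offset":[0,0,-2.5],"turn":0},{"gripper":-0.3,"offset":[-3,-1,-4],"turn":0},{"gripper":-0.3,"offset":[-7,-4,-7],"turn":0},{"gripper":-0.3,"offset":[-11,-7,-11],"turn":0},{"gripper":-0.3,"offset":[-14,-9,-15],"turn":0},{"gripper":-0.3,"offset":[-16,-11,-18],"turn":0}]' 20
cat >> h.py <<'E'
def look(k):
    for n in("side","top"):
        im=capture(n);cv2.imwrite(f"pics/{n}{k}.png",im[:,:,::-1])
    a=cv2.resize(cv2.imread(f"pics/side{k}.png")[130:230,310:410],None,fx=6,fy=6,interpolation=cv2.INTER_CUBIC);cv2.imwrite(f"pics/side{k}z.png",a)
    a=cv2.resize(cv2.imread(f"pics/top{k}.png")[170:250,260:360],None,fx=8,fy=8,interpolation=cv2.INTER_CUBIC)[:600];cv2.imwrite(f"pics/top{k}z.png",a)
E
python3 -c "
from h import *
st();look(24)"
```

```text
t: 26.5
tool_pos: [0.3918, 0.0915, 0.1997]
orientation: [-0.5, -0.5, 0.502, -0.498]
contact_force: [1.2, 0.6, 0.8]
finger_gap: 0.345
t 26.5 tcp [391.8  91.5 199.7] gap 0.345 F [1.2 0.6 0.8]
tool y [ 1.    -0.004 -0.004] z [-0.004 -1.    -0.   ] x [-0.004  0.    -1.   ] j [-0.07 -0.22  2.02 -0.    1.35 -0.06] turn for y||-worldx/+worldx [3.138, -0.004]
```

View pics/side24z.png

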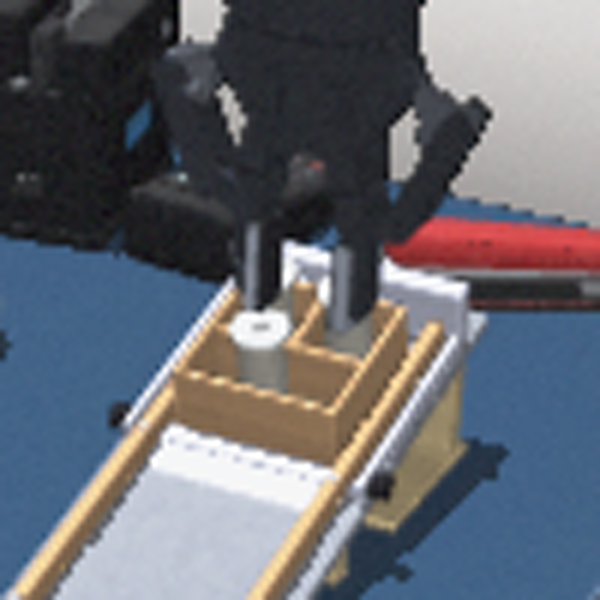

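View pics/top24z.png

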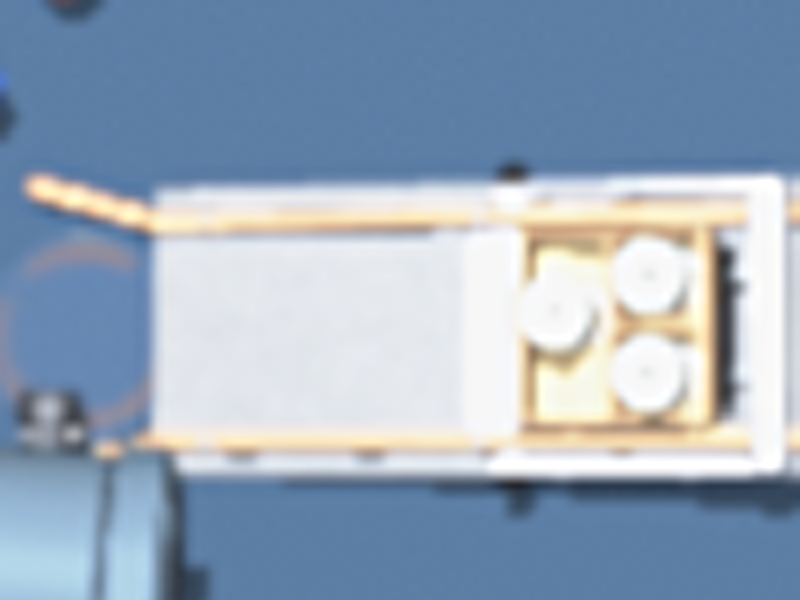

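```bash
python3 - <<'E'
from h import *
zs=lambda u,v:(310+(u+.5)/6-.5,130+(v+.5)/6-.5)
zt=lambda u,v:(260+(u+.5)/8-.5,170+(v+.5)/8-.5)
a=np.deg2rad(14);u=np.array([0,-np.cos(a),np.sin(a)]);nn=np.array([0,np.sin(a),np.cos(a)]);o0=np.array([.493,.078,0])
for n,t,s in (("rearL",(523,230),(174,374)),("rearR",(523,427),(336,413)),("frontR",(715,427),(406,310)),("loose spool",(556,312),(261,329))):
    p=tri([("top",zt(*t)),("side",zs(*s))])-o0; print(n,np.round(1000*np.array([p@u,p[0],p@nn]),1))
# difference images between the two views of the crate region, rim/wall brightness columns
A=cv2.imread("pics/side22.png");B=cv2.imread("pics/side24.png")
for c in (345,352,358):
  for k,I in (("old",A),("new",B)):
    h=cv2.cvtColor(I[185:215,c:c+1],cv2.COLOR_BGR2HSV)[:,0]; print(c,k,"S:",h[:,1].tolist())
E
```

```text
rearL [183.5  42.2  32.8]
rearR [183.6 -45.5  35. ]
frontR [270.3 -45.4  33.1]
loose spool [204.1   3.7  56.9]
345 old S: [98, 102, 95, 98, 94, 98, 103, 103, 102, 104, 101, 97, 103, 98, 99, 101, 100, 31, 23, 6, 23, 3, 2, 2, 2, 5, 19, 21, 20, 24]
345 new S: [103, 101, 101, 103, 100, 98, 100, 97, 103, 103, 102, 106, 100, 103, 100, 95, 100, 11, 3, 4, 27, 3, 1, 2, 1, 5, 18, 25, 21, 24]
352 old S: [37, 32, 12, 17, 18, 17, 16, 18, 68, 97, 98, 98, 99, 103, 98, 101, 101, 97, 98, 14, 25, 6, 23, 3, 1, 2, 1, 5, 19, 20]
352 new S: [4, 2, 4, 7, 22, 18, 20, 18, 22, 56, 101, 105, 99, 99, 98, 103, 103, 100, 99, 5, 3, 3, 23, 3, 1, 2, 1, 4, 19, 24]
358 old S: [74, 94, 103, 101, 94, 96, 99, 97, 97, 98, 60, 91, 98, 102, 102, 104, 101, 101, 99, 99, 93, 19, 4, 10, 2, 1, 1, 2, 1, 15]
358 new S: [4, 88, 99, 100, 96, 93, 99, 91, 91, 96, 86, 98, 102, 103, 103, 104, 99, 97, 102, 98, 93, 21, 4, 10, 2, 1, 1, 1, 1, 14]
```

The rear and front rims are now at equal height, so the crate dropped in. I'll move the arm aside for one last clear look.

```bash
python3 -m creep '[{"gripper":-0.3,"offset":[-1,0,-3],"turn":0},{"gripper":-0.3,"offset":[-2,0,-6],"turn":0},{"gripper":-0.3,"offset":[-3,0,-10],"turn":0},{"gripper":-0.3,"offset":[-4,0,-14],"turn":0},{"gripper":-0.3,"offset":[-4,0,-18],"turn":0},{"gripper":-0.3,"offset":[-4,0,-22],"turn":0},{"gripper":-0.3,"offset":[-4,0,-24],"turn":0},{"gripper":-0.3,"offset":[-4,0,-24],"turn":0}]' 20
python3 -c "
from h import *
st();look(25)
A=cv2.imread('pics/top24.png').astype(int);B=cv2.imread('pics/top25.png').astype(int)
print(abs(A-B)[190:232,315:365].mean(), abs(A-B)[190:232,315:365].max())"
```

```text
t: 27.4
tool_pos: [0.3911, 0.3357, 0.2409]
orientation: [0.499, 0.501, -0.499, 0.501]
contact_force: [-0.7, 0.6, 0.1]
finger_gap: 0.35
t 27.4 tcp [391.1 335.7 240.9] gap 0.35 F [-0.7  0.6  0.1]
tool y [ 1.     0.005 -0.   ] z [ 0.005 -1.    -0.001] x [-0.     0.001 -1.   ] j [0.48 0.02 1.72 0.   1.4  0.47] turn for y||-worldx/+worldx [-3.136, 0.005]
2.7688888888888887 8
```

View pics/side25z.png

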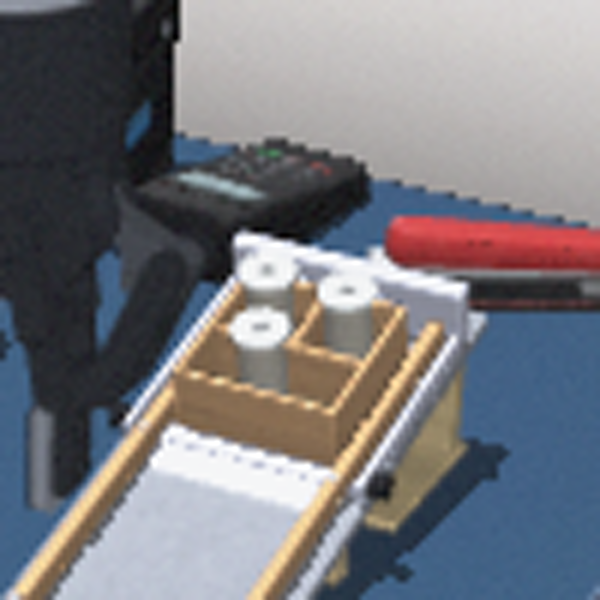

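View pics/top25.png

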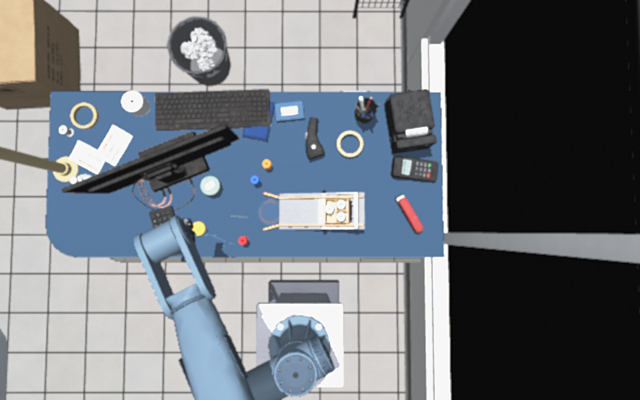

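All three spools stand (side crop (265,270), (347,290), (261,325)), the crate lies square behind the lip and hasn't moved between the last two pictures. The bystanders are where they started. Handing in.

```bash
python3 -c "
from workcell import *
print(sign_off())"
```

```text
the job is handed in; nothing more can be done
None
```

I stood the loose spool in the crate's empty bay and let go. Then I pushed the crate up the slope and over the lip until its trailing edge dropped in behind it, drew the arm clear and handed in at about 27 s. Pushing forces, read at the end of each call, were 2–6 N.

**Last checks:**
- **Crate:** the rear and front rims came out level above the deck, at 33–35 mm and 33 mm. The crate is square between the rails, and it did not move between the last two pictures.
- **Spools and bystanders:** all three spools are upright, and the bystanders look untouched.

**What went wrong or disagreed:**
- **Fingertips:** they appear about 20 mm above the reported TCP. During the first push they rode near the crate wall's rim, so I backed off and went lower.
- **Lip:** the first check behind it showed the trailing edge still about 7 mm up on the crest. A further push of about 3 mm brought it down.
- **Rim heights:** they read about 4 mm under the nominal 38 mm, at front and rear alike. I put this down to calibration bias.

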